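Wedge up the inspection fixture and pin-gauge the block

TASK

On the inspection bench, pick up the hammer and tap in each wedge that is standing in the clamping fixture (there may be one or two) by its thick end, until it stops advancing and its pad is tight against the aluminium block; drive the wedges with the hammer only, never with the hand. Only then take every gauge pin from the wooden rack and put each in a hole of its own in the block (any hole), pushed down until its head sits on the block. Lay the hammer back wholly on its rubber mat and leave the other things on the bench alone.

Things in the scene. Friction and masses are not known exactly. Their poses are not given: they have to be found in the camera images.
- fixture: Fixed dark steel fixture, yaw to 0.3; origin on the table under its middle. Bed y -90 to 75, x +-95, top at 12 mm; fences at x = +-66 to +-84, y -60 to 75, top 44 mm. In the middle the aluminium block, 58 (x) by 140 (y) mm, top 50 mm. On each side of it a brass pad that slides 3 mm to the block, then a channel for a wedge, open at -y: wedges are driven along +y.
- wedge_near: Loose steel wedge, 0.3 kg, in the -x channel; None if absent. 120 mm long, 28 high, 30 wide at the struck end, 12 at the nose. Origin: centre of the struck face, 26 mm over the table; +y points to the nose. Struck face starts 115 to 128 mm on the -y side of the fixture's origin, tight at about 92 (+-5) mm. Slides freely, then against 8 to 14 N as the pad moves; taps of 12 to 25 N makes it tight, friction keeps it.
- wedge_far: Its mirror image on the fixture's +x side; the same sizes, origin, axes and behaviour; None if absent.
- hole0 (a point): Mouth centre of a hole in the block, at the block's top face (50 mm above the table), z up. Round, 9.5 mm wide with a 1.5 mm chamfer, 34 mm deep. The five holes are 28 mm apart along the fixture's y.
- hole1 (a point): Mouth of the second hole.
- hole2 (a point): Mouth of the third hole.
- hole3 (a point): Mouth of the fourth hole.
- hole4 (a point): Mouth of the fifth hole.
- pad_near (a joint): Slide of the brass pad on the -x side, m: 0 slack, 0.003 tight against the block.
- pad_far (a joint): Slide of the brass pad on the +x side, the same.
- hammer: Hammer, 0.38 kg, lying on the mat. Origin on the handle's axis where it is gripped, 15.5 mm over the mat's top; x along the handle to the head, z up as it lies. Handle of wood 20 mm wide (y), 26 deep (z), from x = -160 (end knob 26 by 31) to the head. Head: steel cylinder, 31 mm diameter, 100 long along y, flat faces, its middle at x = 40 mm. Centre of mass near x = 22 mm.
- hammer_head (a point): Middle of the hammer's head, 40 mm along x from the hammer's origin.
- hammer_end (a point): End of the handle, 155 mm along -x from the hammer's origin.
- mat: Fixed black rubber mat, 290 (x) by 210 (y) mm, 3 mm thick; origin under its centre.
- rack: Fixed wooden rack for the pins, 210 (x) by 50 (y) by 40 mm high; origin under its centre. Five loose holes of 11 mm 40 mm apart along x.
- pin0: Steel gauge pin, 0.04 kg, standing in the rack; None if absent. Shank 8 mm in diameter, 32 long, 1 mm chamfer at the foot; above it a round head 16 mm in diameter, 28 high, resting on the rack's top (head 40 to 68 mm over the table). Origin: foot of the shank on its axis; z up the pin.
- pin1: Another such pin; None if absent.
- pin2: Another such pin; None if absent.
- pin3: Another such pin; None if absent.
- pin4: Another such pin; None if absent.

How it is judged:
On the way, in this order (a step that is already met when the one before it is completed fails the run):
1. every wedge that is there is driven tight: its pad is against the block and bears on the wedge (y of each of wedge_near, wedge_far in the frame of fixture above -0.097 m and contact force between wedge_near and pad_near above 12 N and contact force between wedge_far and pad_far above 12 N), for 0.3 s.
2. every pin that is there is fully home in a hole of the block (((horizontal distance between pin0 and hole0 below 0.003 m and z of pin0 in the frame of hole0 below -0.029 m) or (horizontal distance between pin0 and hole1 below 0.003 m and z of pin0 in the frame of hole1 below -0.029 m) or (horizontal distance between pin0 and hole2 below 0.003 m and z of pin0 in the frame of hole2 below -0.029 m) or (horizontal distance between pin0 and hole3 below 0.003 m and z of pin0 in the frame of hole3 below -0.029 m) or (horizontal distance between pin0 and hole4 below 0.003 m and z of pin0 in the frame of hole4 below -0.029 m)) and ((horizontal distance between pin1 and hole0 below 0.003 m and z of pin1 in the frame of hole0 below -0.029 m) or (horizontal distance between pin1 and hole1 below 0.003 m and z of pin1 in the frame of hole1 below -0.029 m) or (horizontal distance between pin1 and hole2 below 0.003 m and z of pin1 in the frame of hole2 below -0.029 m) or (horizontal distance between pin1 and hole3 below 0.003 m and z of pin1 in the frame of hole3 below -0.029 m) or (horizontal distance between pin1 and hole4 below 0.003 m and z of pin1 in the frame of hole4 below -0.029 m)) and ((horizontal distance between pin2 and hole0 below 0.003 m and z of pin2 in the frame of hole0 below -0.029 m) or (horizontal distance between pin2 and hole1 below 0.003 m and z of pin2 in the frame of hole1 below -0.029 m) or (horizontal distance between pin2 and hole2 below 0.003 m and z of pin2 in the frame of hole2 below -0.029 m) or (horizontal distance between pin2 and hole3 below 0.003 m and z of pin2 in the frame of hole3 below -0.029 m) or (horizontal distance between pin2 and hole4 below 0.003 m and z of pin2 in the frame of hole4 below -0.029 m)) and ((horizontal distance between pin3 and hole0 below 0.003 m and z of pin3 in the frame of hole0 below -0.029 m) or (horizontal distance between pin3 and hole1 below 0.003 m and z of pin3 in the frame of hole1 below -0.029 m) or (horizontal distance between pin3 and hole2 below 0.003 m and z of pin3 in the frame of hole2 below -0.029 m) or (horizontal distance between pin3 and hole3 below 0.003 m and z of pin3 in the frame of hole3 below -0.029 m) or (horizontal distance between pin3 and hole4 below 0.003 m and z of pin3 in the frame of hole4 below -0.029 m)) and ((horizontal distance between pin4 and hole0 below 0.003 m and z of pin4 in the frame of hole0 below -0.029 m) or (horizontal distance between pin4 and hole1 below 0.003 m and z of pin4 in the frame of hole1 below -0.029 m) or (horizontal distance between pin4 and hole2 below 0.003 m and z of pin4 in the frame of hole2 below -0.029 m) or (horizontal distance between pin4 and hole3 below 0.003 m and z of pin4 in the frame of hole3 below -0.029 m) or (horizontal distance between pin4 and hole4 below 0.003 m and z of pin4 in the frame of hole4 below -0.029 m)) and angle between each of pin0, pin1, pin2, pin3, pin4's own z axis and vertical below 0.12 rad), for 0.2 s.
At the end, for the whole second after the job is handed in: Wedges tight: struck face within 97 mm of the fixture origin along y, and over 12 N between wedge and pad. Every pin in a hole: 3 mm of centre, 29 mm deep or more, upright to 0.12 rad. Hammer head middle and handle end over the mat. All at rest (all of step 1 and all of step 2 and x of hammer_head in the frame of mat between -0.145 and 0.145 m and y of hammer_head in the frame of mat between -0.105 and 0.105 m and z of each of hammer_head, hammer_end in the frame of mat below 0.03 m and x of hammer_end in the frame of mat between -0.145 and 0.145 m and y of hammer_end in the frame of mat between -0.105 and 0.105 m and linear speed of each of wedge_near, wedge_far, pin0, pin1, pin2, pin3, pin4, hammer below 0.02 m/s); the robot touches nothing.
It fails at once if a wedge is pushed by the hand or arm instead of the hammer (over 3 N) (contact force between any of the fingers, the arm and wedge_near above 3 N or contact force between any of the fingers, the arm and wedge_far above 3 N).
It fails at once if a pin is put into the block while a wedge is still loose ((((horizontal distance between pin0 and hole0 below 0.003 m and z of pin0 in the frame of hole0 below -0.015 m) or (horizontal distance between pin0 and hole1 below 0.003 m and z of pin0 in the frame of hole1 below -0.015 m) or (horizontal distance between pin0 and hole2 below 0.003 m and z of pin0 in the frame of hole2 below -0.015 m) or (horizontal distance between pin0 and hole3 below 0.003 m and z of pin0 in the frame of hole3 below -0.015 m) or (horizontal distance between pin0 and hole4 below 0.003 m and z of pin0 in the frame of hole4 below -0.015 m)) or ((horizontal distance between pin1 and hole0 below 0.003 m and z of pin1 in the frame of hole0 below -0.015 m) or (horizontal distance between pin1 and hole1 below 0.003 m and z of pin1 in the frame of hole1 below -0.015 m) or (horizontal distance between pin1 and hole2 below 0.003 m and z of pin1 in the frame of hole2 below -0.015 m) or (horizontal distance between pin1 and hole3 below 0.003 m and z of pin1 in the frame of hole3 below -0.015 m) or (horizontal distance between pin1 and hole4 below 0.003 m and z of pin1 in the frame of hole4 below -0.015 m)) or ((horizontal distance between pin2 and hole0 below 0.003 m and z of pin2 in the frame of hole0 below -0.015 m) or (horizontal distance between pin2 and hole1 below 0.003 m and z of pin2 in the frame of hole1 below -0.015 m) or (horizontal distance between pin2 and hole2 below 0.003 m and z of pin2 in the frame of hole2 below -0.015 m) or (horizontal distance between pin2 and hole3 below 0.003 m and z of pin2 in the frame of hole3 below -0.015 m) or (horizontal distance between pin2 and hole4 below 0.003 m and z of pin2 in the frame of hole4 below -0.015 m)) or ((horizontal distance between pin3 and hole0 below 0.003 m and z of pin3 in the frame of hole0 below -0.015 m) or (horizontal distance between pin3 and hole1 below 0.003 m and z of pin3 in the frame of hole1 below -0.015 m) or (horizontal distance between pin3 and hole2 below 0.003 m and z of pin3 in the frame of hole2 below -0.015 m) or (horizontal distance between pin3 and hole3 below 0.003 m and z of pin3 in the frame of hole3 below -0.015 m) or (horizontal distance between pin3 and hole4 below 0.003 m and z of pin3 in the frame of hole4 below -0.015 m)) or ((horizontal distance between pin4 and hole0 below 0.003 m and z of pin4 in the frame of hole0 below -0.015 m) or (horizontal distance between pin4 and hole1 below 0.003 m and z of pin4 in the frame of hole1 below -0.015 m) or (horizontal distance between pin4 and hole2 below 0.003 m and z of pin4 in the frame of hole2 below -0.015 m) or (horizontal distance between pin4 and hole3 below 0.003 m and z of pin4 in the frame of hole3 below -0.015 m) or (horizontal distance between pin4 and hole4 below 0.003 m and z of pin4 in the frame of hole4 below -0.015 m))) and y of any of wedge_near, wedge_far in the frame of fixture below -0.109 m).
It fails at once if another thing on the bench is moved by more than 3 cm (distance of any of flange_a, flange_b, caliper, driver, oil, slug from where it was at the start of the episode above 0.03 m).
Of wedge_near, wedge_far only 1 to 2 are there at a start; the rules pass over those that are not, and their reading is None.
Of pin0, pin1, pin2, pin3, pin4 only 4 to 5 are there at a start; the rules pass over those that are not, and their reading is None.
At some moment in a run one of hammer may be knocked a few centimetres aside while the robot is not near it.
Once in a run the grip may slacken for a moment while it holds something.
It also fails if it takes over 210 s, if anything falls off the work surface, if the arm or the gripper's body presses on something with over 40 N, if the wrist force passes 120 N, or if a joint passes its speed limit or range.

ROBOT

A 6-joint arm with a two-finger parallel gripper is mounted at the origin on the work surface. World frame = base frame: x ahead of the robot, y to its left, z up, the work surface at z = 0. Lengths are in m, angles in rad, forces in N, time in s.
With the tool pointing down it reaches from about 0.25 to 0.725 m from the base axis. Payload 4 kg.
Tool frame: the origin (TCP) lies midway between the tips of the shut fingers; the grasp point (between the pads) lies bot.tcp_to_grasp behind it (bot.tcp_to_grasp is the distance from the TCP to the grasp point, in m); z points along the fingers, y is the line along which they close (so a half turn about z gives the same grasp; the last joint's range is limited). The gripper opens to 85 mm and grips with 20 to 120 N. Pads are 22 mm wide; open, the fingers measure 114 mm over their backs; the gripper's body (76 mm by 85 mm) begins 54 mm behind the grasp point. The pads swing forward as they close: fully open they stand 13 mm farther back than shut.
Start: joints at [1.197, 0.241, 0.005, 1.335, 0, 1.571], TCP at [0.183, 0.465, 0.231] pointing down, gripper open.
Joint ranges: [-2.72, 2.72], [-1.05, 1.87], [-1.09, 1.28], [-1.99, 2.15], [-1.42, 1.44], [-3.14, 3.14]. Speed limits (rad/s): [2.79, 2.79, 3.14, 3.14, 3.14, 3.14].

INTERFACE

Orientations are given as a unit quaternion [x, y, z, w].
In Python, from workcell import readout, camera, bot gives the robot as it stands. The module is installed in compiled form; this text tells all that it offers.
- The arm moves only by the tool jog_arm, never from a script. Its argument "motion" is a list of rows, each an object of numbers: "x", "y", "z": the shift along the tool's x, y, z in mm; "spin": the turn about the tool's z in degrees; "fingers": the closure, from -1 (fully open) to 1 (shut). A call has 1 to 8 rows; each row is the pose to reach, as a shift and turn from the pose commanded when the call began, along the tool's axes at that moment; what a row does not reach only later rows make up. A row lasts 1/8 s, in which the tool goes at most 62.5 mm and 10.7 degrees, less where a joint would pass 70% of its speed; a pose out of reach is approached as far as the arm can. A call with a gripper value outside its range is refused whole. The fingers move at their own pace and stop on an object; the grip force is fixed at half the most. Time passes only in rows, so rows that repeat a pose let the fingers close. It gives the time, the measured TCP pose, the force, the opening and the grip force at its end, in the units of the state.
- readout.get_obs(): the state, without advancing time (a new reading comes with each control period).
- camera(name): name is "scene" or "top" or "wrist"; returns a dict with "pixels" (420x560x3 uint8, red, green, blue), "K" (3x3 intrinsics, pixels), "rvec" (rotation vector, rad) and "tvec" (3), from world to camera coordinates, as OpenCV has them. Camera axes: x right, y down, z forward; pixel columns grow to the right and rows downward; lengths in m; the calibration is good to about 2 mm. A picture is of the moment at which its call begins. There is no depth.
- bot.job_done(): hands the job in; it is judged then, once.
The state is a dict: "clock": time; "joint_pos": joint angles; "joint_vel": joint speeds; "tau": joint torques, N m; "eef_pos": TCP position; "tool_rot": TCP orientation; "ft_force": force on the tool from outside, world axes, zero at the start; "ft_torque": the same for the moment, N m; "grip_width": finger opening in m; "grasp_force": force on a finger pad.
Only numpy, scipy, OpenCV 4.12 (cv2) and the standard library are available. Lean on these libraries where they do the work, as an engineer would, in place of code of your own. Each camera call takes 0.05 s, during which the arm holds its last target. There are 200 camera calls.

## Working session

There is one attempt and no reset: what is moved stays moved. The work goes in short steps, Python scripts to look and compute and a tool call to move; the robot and the scene stay as the last step left them, time stands still between calls to the robot, and variables do not carry over. Pictures are saved under pics/ and viewed, at most 14 in all, crops included, and the job is handed in when it is done.

Besides the shell and the picture viewer there is one more tool, called as name([rows], argument=value, ...), one row to a line, values as JSON. jog_arm: Moves the arm, as the interface text tells. Its arguments: {"type":"object","properties":{"motion":{"type":"array"}},"required":["motion"]}

```bash
mkdir -p pics
cat > h.py <<'E'
import numpy as np, cv2
from workcell import readout, camera, bot
from scipy.spatial.transform import Rotation as R
def cam(n,save=None):
    c=camera(n); c['pixels']=np.asarray(c['pixels'])
    if save: cv2.imwrite('pics/'+save,c['pixels'][:,:,::-1])
    return c
def ray(c,u,v,z):
    Rm=cv2.Rodrigues(np.array(c['rvec'],float))[0];t=np.array(c['tvec'],float).ravel()
    d=Rm.T@np.linalg.inv(np.array(c['K']))@np.array([u,v,1.]);o=-Rm.T@t
    return o+d*(z-o[2])/d[2]
def proj(c,p):
    return cv2.projectPoints(np.array(p,float).reshape(-1,3),np.array(c['rvec'],float),np.array(c['tvec'],float),np.array(c['K'],float),None)[0].reshape(-1,2)
E
python3 - <<'E'
from h import *
for n in('scene','top'):
    c=cam(n,n+'0.png');Rm=cv2.Rodrigues(np.array(c['rvec'],float))[0]
    print(n,(-Rm.T@np.ravel(c['tvec'])).round(3),Rm.round(2).tolist(),c['K'][0][0])
    np.savez('pics/'+n+'0.npz',**c)
print(readout.get_obs(),bot.tcp_to_grasp)
E
```

```text
scene [0.998 0.177 0.913] [[-0.35, 0.94, -0.01], [0.8, 0.3, -0.52], [-0.48, -0.19, -0.85]] 439.308443312068
top [ 0.311 -0.05   1.184] [[0.13, -0.99, 0.0], [-0.97, -0.13, -0.2], [0.2, 0.02, -0.98]] 458.7315927056592
{'clock': 0.1, 'joint_pos': array([1.19703424e+00, 2.41314648e-01, 3.85735278e-03, 1.33522785e+00,
       1.57040089e-05, 1.57080368e+00]), 'joint_vel': array([ 0.00185885, -0.00024205,  0.00325671, -0.00139935, -0.00088794,
       -0.00016649]), 'tau': array([ 3.32743957e-04, -3.73137903e+01,  2.53009969e+01,  1.08572285e-02,
        4.02799628e-06,  1.56131881e-07]), 'eef_pos': array([0.18234486, 0.46494421, 0.23051287]), 'tool_rot': array([ 1.85798690e-01,  9.82587378e-01, -9.26507496e-04, -1.83178541e-04]), 'ft_force': array([-0.69359087, -0.03319871,  0.04462825]), 'ft_torque': array([0.00372402, 0.02422527, 0.03370089]), 'grasp_force': 0.0, 'grip_width': 0.08547047079322202} 0.0187
```

View pics/top0.png

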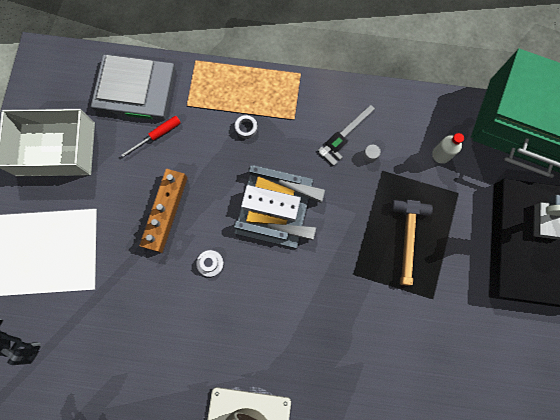

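View pics/scene0.png

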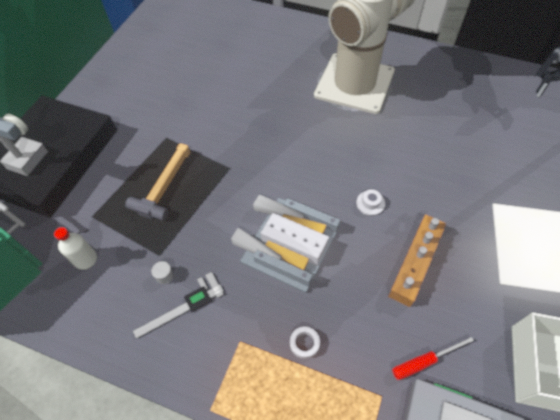

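Top view: fixture around (275,203) with two wedges on the −y side (struck ends about (318,195) and (310,233)). The hammer's head is at (412,208) and its knob at (407,282). The rack is at (163,210), with four pins visible at (169,178), (160,211), (150,222) and (152,238). The scene view agrees. Next I measure with masks.

```bash
cat > meas.py <<'E'
from h import *
def blobs(c,mask,roi,amin,amax):
    x0,y0,x1,y1=roi; m=np.zeros(mask.shape,np.uint8); m[y0:y1,x0:x1]=mask[y0:y1,x0:x1]
    n,l,s,ce=cv2.connectedComponentsWithStats(m)
    return [(ce[i],s[i,4],s[i,:4]) for i in range(1,n) if amin<=s[i,4]<=amax]
E
python3 - <<'E'
from meas import *
C={n:dict(np.load(f'pics/{n}0.npz')) for n in('top','scene')}
rois={'top':dict(fix=(235,180,310,228),rack=(135,165,190,255),ham=(360,170,455,298)),'scene':dict(fix=(250,205,335,275),rack=(385,210,450,310),ham=(110,135,215,230))}
for n,c in C.items():
    p=c['pixels']; hsv=cv2.cvtColor(p,cv2.COLOR_RGB2HSV); g=p.max(2)
    # block: bright, low sat
    m=((p.min(2)>170)).astype(np.uint8)
    bl=max(blobs(c,m,rois[n]['fix'],100,9e9),key=lambda b:b[1]); print(n,'block',bl)
    x,y,w,h=bl[2]; 
    cl=cv2.morphologyEx(m,cv2.MORPH_CLOSE,np.ones((7,7),np.uint8))
    hol=((g<140)&(cl>0)).astype(np.uint8)
    # weighted centroids by darkness
    n_,l,s,ce=cv2.connectedComponentsWithStats(((m==0)&(cl>0)).astype(np.uint8)[y:y+h,x:x+w])
    for i in range(1,n_):
        if s[i,4]<4: continue
        yy,xx=np.where(cv2.dilate((l==i).astype(np.uint8),np.ones((3,3),np.uint8))>0)
        wt=np.clip(220-g[y:y+h,x:x+w][yy,xx].astype(float),0,None)
        u,v=(xx*wt).sum()/wt.sum()+x,(yy*wt).sum()/wt.sum()+y
        print(' hole',s[i,4],round(u,1),round(v,1),ray(c,u,v,.05).round(4))
    # pins: gray pixels inside rack (rack orange)
    H,S,V=cv2.split(hsv)
    x0,y0,x1,y1=rois[n]['rack']
    wood=((S>110)&(H<20)&(V>70)).astype(np.uint8)
    wb=max(blobs(c,wood,rois[n]['rack'],200,9e9),key=lambda b:b[1]);
    gray=((S<70)&(V>110)).astype(np.uint8)
    for b in blobs(c,gray,rois[n]['rack'],8,400): print(' pin',b[0].round(1),b[1],ray(c,*b[0],.068).round(4))
    x0,y0,x1,y1=rois[n]['ham']
    hw=((S>90)&(H>8)&(H<30)&(V>120)).astype(np.uint8)
    b=max(blobs(c,hw,rois[n]['ham'],50,9e9),key=lambda b:b[1])
    mm=np.zeros_like(hw);mm[y0:y1,x0:x1]=hw[y0:y1,x0:x1]; yy,xx=np.where(mm)
    P=np.array([ray(c,u,v,.028)[:2] for u,v in zip(xx,yy)]); ce=P.mean(0); ev=np.linalg.svd(P-ce,full_matrices=0)[2][0]; ev*=np.sign(ev[0]); t=(P-ce)@ev
    print(' handle mid',ce.round(4),'dir',ev.round(3),'ends',(ce+ev*t.min()).round(4),(ce+ev*t.max()).round(4))
ims=[cv2.resize(C['top']['pixels'][165:255,130:200],None,fx=5,fy=5),cv2.resize(C['top']['pixels'][155:255,230:330],None,fx=4.5,fy=4.5)]
cv2.imwrite('pics/crop1.png',np.hstack([ims[0][:450],ims[1][:450]])[:,:,::-1])
E
```

```text
top block (array([270.71171942, 201.62104363]), np.int32(1169), array([242, 185,  58,  34], dtype=int32))
 hole 9 298.1 193.5 [ 0.5916 -0.0491  0.05  ]
 hole 12 249.6 196.4 [0.5676 0.0723 0.05  ]
 hole 13 260.2 198.9 [0.5648 0.0445 0.05  ]
 hole 13 270.9 201.4 [0.5621 0.0168 0.05  ]
 hole 13 281.5 203.9 [ 0.5592 -0.0109  0.05  ]
 hole 14 292.4 206.4 [ 0.5564 -0.0389  0.05  ]
 pin [169.4 176.6] 28 [0.5871 0.2783 0.068 ]
 pin [159.1 206.4] 33 [0.5081 0.2895 0.068 ]
 pin [153.8 221.6] 32 [0.4686 0.295  0.068 ]
 pin [149.2 237.1] 33 [0.4292 0.299  0.068 ]
 handle mid [ 0.4906 -0.3471] dir [1.   0.01] ends [ 0.403 -0.348] [ 0.5849 -0.3462]
scene block (array([293.82895541, 235.67379352]), np.int32(1637), array([260, 213,  69,  48], dtype=int32))
 hole 5 271.3 225.4 [ 0.5574 -0.0372  0.05  ]
 hole 4 282.5 230.3 [ 0.5603 -0.009   0.05  ]
 hole 44 262.4 241.0 [ 0.6011 -0.0409  0.05  ]
 hole 4 293.6 235.0 [0.5628 0.0183 0.05  ]
 hole 5 269.0 239.9 [ 0.5933 -0.0284  0.05  ]
 hole 4 305.0 239.8 [0.5652 0.0462 0.05  ]
 hole 4 316.4 244.7 [0.5681 0.0738 0.05  ]
 pin [427.6 237.1] 82 [0.4754 0.2956 0.068 ]
 pin [421.4 251.5] 88 [0.5143 0.2902 0.068 ]
 pin [435.2 251. ] 9 [0.5029 0.3174 0.068 ]
 pin [408.2 282.2] 92 [0.5926 0.2793 0.068 ]
 pin [420.9 285.5] 13 [0.5908 0.3051 0.068 ]
 handle mid [ 0.4912 -0.3441] dir [1.    0.006] ends [ 0.4009 -0.3446] [ 0.5812 -0.3436]
```

View pics/crop1.png

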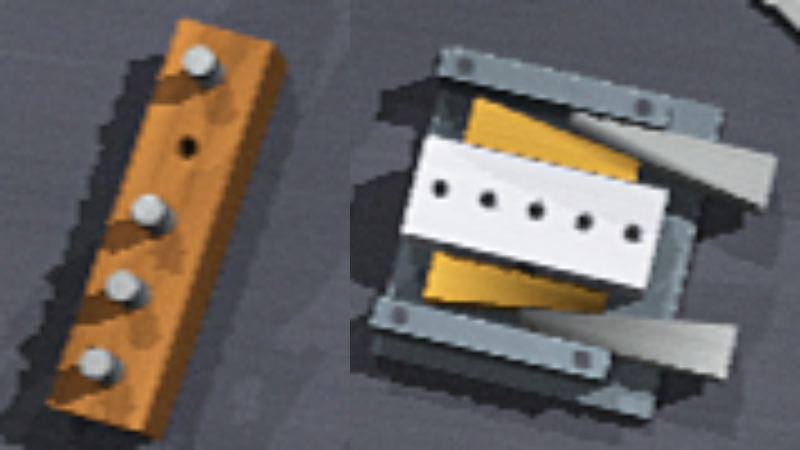

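The rack holds four pins (slot 2 is empty), and both wedges stand in the fixture against its fences. The two views agree within about 2 mm: fixture origin is about (0.5625, 0.0175), yaw −0.098. Hammer origin is about (0.560, −0.345), with its handle along +x.

```bash
cat >> h.py <<'E'
def shift(x,y,z,head=None,q=1):
    """tool-axis shift (mm) + spin (deg) from measured pose; head = wanted heading of tool y, deg"""
    o=readout.get_obs(); Rm=R.from_quat(o['tool_rot']).as_matrix(); p=np.array(o['eef_pos'])
    s=Rm.T@(np.array([x,y,z])-p)*1000
    h=np.degrees(np.arctan2(Rm[1,1],Rm[0,1])); sp=0
    if head is not None: sp=-((head-h+180)%360-180)
    print('t',round(o['clock'],1),'pos',p.round(4),'head',round(h,1),'tilt',np.degrees(np.arccos(-Rm[2,2])).round(2),'shift',s.round(1),'spin',round(sp,1),'w',round(o['grip_width'],4),'f',np.round(o['ft_force'],1),'gf',round(o['grasp_force'],1))
FX=np.array([.5625,.0175]); YAW=-.098
def fx(a,b):
    c,s=np.cos(YAW),np.sin(YAW); return FX+np.array([c*a-s*b,s*a+c*b])/1000
E
python3 -c "
from h import *
shift(.565,-.345,.20,90.5)"
```

```text
t 0.1 pos [0.1823 0.4649 0.2305] head 68.6 tilt 0.11 shift [-652.  -614.2   31.7] spin -21.9 w 0.0855 f [-0.7 -0.   0. ] gf 0.0
```

jog_arm([
  {"x": -45, "y": -42, "z": 2, "spin": -3},
  {"x": -90, "y": -84, "z": 4, "spin": -6},
  {"x": -130, "y": -126, "z": 6, "spin": -9},
  {"x": -175, "y": -168, "z": 8, "spin": -12},
  {"x": -220, "y": -210, "z": 10, "spin": -15},
  {"x": -265, "y": -252, "z": 12, "spin": -18},
  {"x": -310, "y": -294, "z": 14, "spin": -21},
  {"x": -350, "y": -330, "z": 16, "spin": -22},
])

```text
validation failed for argument at $.mo...
```

```bash
python3 -c "
from h import *
shift(.565,-.345,.20,90.5)"
```

```text
t 0.1 pos [0.1823 0.4649 0.2305] head 68.6 tilt 0.11 shift [-652.  -614.2   31.7] spin -21.9 w 0.0855 f [-0.7 -0.   0. ] gf 0.0
```

jog_arm([
  {"x": -45, "y": -42, "z": 2, "spin": -3, "fingers": -1},
  {"x": -90, "y": -84, "z": 4, "spin": -6, "fingers": -1},
  {"x": -130, "y": -126, "z": 6, "spin": -9, "fingers": -1},
  {"x": -175, "y": -168, "z": 8, "spin": -12, "fingers": -1},
  {"x": -220, "y": -210, "z": 10, "spin": -15, "fingers": -1},
  {"x": -265, "y": -252, "z": 12, "spin": -18, "fingers": -1},
  {"x": -310, "y": -294, "z": 14, "spin": -21, "fingers": -1},
  {"x": -350, "y": -330, "z": 16, "spin": -22, "fingers": -1},
])

```text
clock: 1.1
eef_pos: [0.3883, 0.0283, 0.2152]
tool_rot: [-0.005, 1.0, 0.0, 0.0]
ft_force: [1.1, 0.3, 0.2]
grip_width: 0.0855
grasp_force: 0.0
```

```bash
python3 -c "
from h import *
shift(.565,-.345,.20,90.5)"
```

```text
t 1.1 pos [0.3883 0.0283 0.2152] head 90.6 tilt 0.01 shift [-173.  -375.1   15.2] spin 0.1 w 0.0855 f [1.1 0.3 0.2] gf 0.0
```

jog_arm([
  {"x": -22, "y": -52, "z": 2, "spin": 0, "fingers": -1},
  {"x": -45, "y": -105, "z": 4, "spin": 0, "fingers": -1},
  {"x": -68, "y": -158, "z": 6, "spin": 0, "fingers": -1},
  {"x": -92, "y": -210, "z": 8, "spin": 0, "fingers": -1},
  {"x": -116, "y": -260, "z": 10, "spin": 0, "fingers": -1},
  {"x": -140, "y": -315, "z": 12, "spin": 0, "fingers": -1},
  {"x": -173, "y": -375, "z": 14, "spin": 0, "fingers": -1},
  {"x": -173, "y": -375, "z": 15, "spin": 0, "fingers": -1},
])

```text
clock: 2.1
eef_pos: [0.5649, -0.3462, 0.1962]
tool_rot: [-0.003, 1.0, 0.001, -0.002]
ft_force: [-0.6, 0.4, -0.0]
grip_width: 0.0856
grasp_force: 0.0
```

Run:
```python
from h import *
shift(.565,-.345,.10,90.5)
c=cam('wrist','w1.png'); Rm=cv2.Rodrigues(np.array(c['rvec'],float))[0]; print((-Rm.T@np.ravel(c['tvec'])).round(3))
print(proj(c,[[.565,-.345,.006],[.56,-.345,.03]]).round(0).tolist())
p=c['pixels'];H,S,V=cv2.split(cv2.cvtColor(p,cv2.COLOR_RGB2HSV))
m=((S>90)&(H>8)&(H<30)&(V>100));yy,xx=np.where(m)
P=np.array([ray(c,u,v,.0315)[:2] for u,v in zip(xx,yy)]);k=np.abs(P[:,1]+.345)<.06;P=P[k];ce=P.mean(0);ev=np.linalg.svd(P-ce,full_matrices=0)[2][0];t=(P-ce)@ev
print(ce.round(4),ev.round(3),(ce+ev*t.min()).round(4),(ce+ev*t.max()).round(4))
```

```text
t 2.1 pos [ 0.5649 -0.3462  0.1962] head 90.4 tilt 0.22 shift [-0.4  1.  96.2] spin -0.1 w 0.0856 f [-0.6  0.4 -0. ] gf 0.0
[ 0.482 -0.348  0.339]
[[283.0, 188.0], [283.0, 189.0]]
[ 0.4905 -0.3376] [ 1.    -0.019] [ 0.4051 -0.336 ] [ 0.5756 -0.3392]
```

View pics/w1.png

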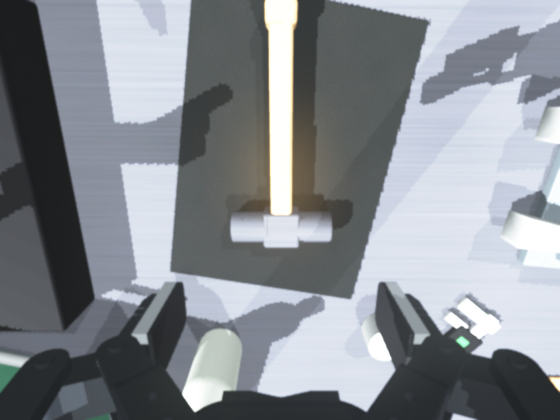

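The wrist view shows the handle vertical at u≈281, head centre at (281,228), and head faces at u≈231 and 331. The hammer is still on its mat. I'll convert these to positions.

Run:
```python
from h import *
c=cam('wrist')
for u,v,z in((281,228,.03),(281,212,.0315),(281,245,.0185),(231,228,.0185),(331,228,.0185),(281,30,.034),(281,120,.0315)): print(u,v,ray(c,u,v,z).round(4))
```

```text
281 228 [ 0.5992 -0.345   0.03  ]
281 212 [ 0.5821 -0.3451  0.0315]
281 245 [ 0.6226 -0.3447  0.0185]
231 228 [ 0.6039 -0.3962  0.0185]
331 228 [ 0.6032 -0.2935  0.0185]
281 30 [ 0.4257 -0.3464  0.034 ]
281 120 [ 0.4962 -0.3458  0.0315]
```

jog_arm([
  {"x": 0, "y": 1, "z": 50, "spin": 0, "fingers": -1},
  {"x": 0, "y": 1, "z": 100, "spin": 0, "fingers": -1},
  {"x": 0, "y": 1, "z": 140, "spin": 0, "fingers": -1},
  {"x": 0, "y": 1, "z": 170, "spin": 0, "fingers": -1},
  {"x": 0, "y": 1, "z": 185, "spin": 0, "fingers": -1},
  {"x": 0, "y": 1, "z": 188, "spin": 0, "fingers": -1},
  {"x": 0, "y": 1, "z": 188, "spin": 0, "fingers": -1},
])

```text
clock: 3.08
eef_pos: [0.5656, -0.3419, 0.0139]
tool_rot: [-0.005, 1.0, -0.001, 0.001]
ft_force: [0.8, 0.2, 0.5]
grip_width: 0.0854
grasp_force: 0.0
```

jog_arm([
  {"x": 0, "y": 0, "z": 0, "spin": 0, "fingers": 1},
  {"x": 0, "y": 0, "z": 0, "spin": 0, "fingers": 1},
  {"x": 0, "y": 0, "z": 0, "spin": 0, "fingers": 1},
  {"x": 0, "y": 0, "z": 0, "spin": 0, "fingers": 1},
  {"x": 0, "y": 0, "z": 0, "spin": 0, "fingers": 1},
  {"x": 0, "y": 0, "z": 0, "spin": 0, "fingers": 1},
])

```text
clock: 3.82
eef_pos: [0.5651, -0.3424, 0.013]
tool_rot: [-0.005, 1.0, -0.001, 0.001]
ft_force: [-0.4, -0.6, 4.4]
grip_width: 0.0188
grasp_force: 61.0
```

jog_arm([
  {"x": 0, "y": 0, "z": 0, "spin": 0, "fingers": 0},
  {"x": 0, "y": -2, "z": 3, "spin": 0, "fingers": 0},
  {"x": 0, "y": -2, "z": 6, "spin": 0, "fingers": 0},
  {"x": 0, "y": -2, "z": 7, "spin": 0, "fingers": 0},
  {"x": 0, "y": -2, "z": 7, "spin": 0, "fingers": 0},
  {"x": 0, "y": -2, "z": 7, "spin": 0, "fingers": 1},
  {"x": 0, "y": -2, "z": 7, "spin": 0, "fingers": 1},
  {"x": 0, "y": -2, "z": 7, "spin": 0, "fingers": 1},
])

```text
clock: 4.82
eef_pos: [0.5649, -0.3438, 0.0056]
tool_rot: [-0.005, 1.0, -0.0, 0.0]
ft_force: [-0.1, 0.2, 0.6]
grip_width: 0.019
grasp_force: 59.7
```

jog_arm([
  {"x": 0, "y": 0, "z": 0, "spin": 0, "fingers": 1},
  {"x": 0, "y": 0, "z": 0, "spin": 0, "fingers": 1},
])

```text
clock: 5.08
eef_pos: [0.5649, -0.3438, 0.0056]
tool_rot: [-0.005, 1.0, -0.0, 0.0]
ft_force: [0.6, 0.9, 1.6]
grip_width: 0.0193
grasp_force: 59.8
```

jog_arm([
  {"x": 0, "y": 0, "z": -10, "spin": 0, "fingers": 1},
  {"x": 0, "y": 0, "z": -30, "spin": 0, "fingers": 1},
  {"x": 0, "y": 0, "z": -60, "spin": 0, "fingers": 1},
  {"x": 0, "y": 0, "z": -90, "spin": 0, "fingers": 1},
  {"x": 0, "y": 0, "z": -115, "spin": 0, "fingers": 1},
  {"x": 0, "y": 0, "z": -115, "spin": 0, "fingers": 1},
  {"x": 0, "y": 0, "z": -115, "spin": 0, "fingers": 1},
])

```text
clock: 5.95
eef_pos: [0.5638, -0.3433, 0.1188]
tool_rot: [-0.005, 1.0, 0.001, -0.001]
ft_force: [-0.6, 1.0, -4.2]
grip_width: 0.0191
grasp_force: 59.1
```

Run:
```python
from h import *
shift(*fx(-86,-200),.12,84.4)
c=cam('wrist','w2.png');print(proj(c,[readout.get_obs()['eef_pos']]))
np.savez('pics/w2.npz',**c)
```

```text
t 6.0 pos [ 0.5638 -0.3433  0.1188] head 90.6 tilt 0.14 shift [104.8 171.3  -0.8] spin 6.2 w 0.0191 f [-0.6  1.  -4.2] gf 59.1
[[283.41567971 282.12256194]]
```

View pics/w2.png

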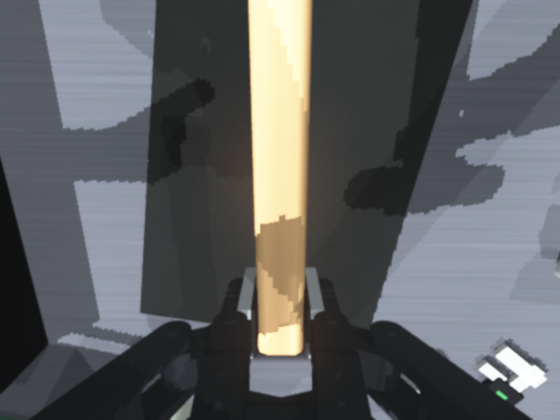

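The wrist view shows the handle gripped just behind the head (junction at about (280,352)) and aligned with the tool, and the mat is clear below. Moving to the near wedge.

jog_arm([
  {"x": 20, "y": 30, "z": 0, "spin": 1, "fingers": 1},
  {"x": 42, "y": 68, "z": 0, "spin": 3, "fingers": 1},
  {"x": 63, "y": 103, "z": 0, "spin": 4, "fingers": 1},
  {"x": 84, "y": 137, "z": 0, "spin": 5, "fingers": 1},
  {"x": 98, "y": 160, "z": 0, "spin": 6.2, "fingers": 1},
  {"x": 105, "y": 171, "z": 0, "spin": 6.2, "fingers": 1},
  {"x": 105, "y": 171, "z": 0, "spin": 6.2, "fingers": 1},
  {"x": 105, "y": 171, "z": 0, "spin": 6.2, "fingers": 1},
])

```text
clock: 7.0
eef_pos: [0.4588, -0.1747, 0.1202]
tool_rot: [0.049, 0.999, -0.0, 0.0]
ft_force: [-0.2, -0.2, -3.2]
grip_width: 0.0187
grasp_force: 59.4
```

Run:
```python
from h import *
shift(*fx(-86,-200),.018,84.4)
```

```text
t 7.0 pos [ 0.4588 -0.1747  0.1202] head 84.4 tilt 0.06 shift [  1.7   1.5 102.2] spin -0.0 w 0.0187 f [-0.2 -0.2 -3.2] gf 59.4
```

jog_arm([
  {"x": 1, "y": 1, "z": 30, "spin": 0, "fingers": 1},
  {"x": 2, "y": 2, "z": 65, "spin": 0, "fingers": 1},
  {"x": 2, "y": 2, "z": 90, "spin": 0, "fingers": 1},
  {"x": 2, "y": 2, "z": 102, "spin": 0, "fingers": 1},
  {"x": 2, "y": 2, "z": 102, "spin": 0, "fingers": 1},
  {"x": 2, "y": 2, "z": 102, "spin": 0, "fingers": 1},
])

```text
clock: 7.75
eef_pos: [0.4573, -0.1723, 0.0193]
tool_rot: [0.049, 0.999, -0.0, 0.001]
ft_force: [0.2, -0.5, -3.0]
grip_width: 0.0189
grasp_force: 59.3
```

Run:
```python
from h import *
shift(*fx(-86,-178),.018,84.4)
t=cam('top');s=cam('scene')
np.savez('pics/t1.npz',**t);np.savez('pics/s1.npz',**s)
a=cv2.resize(t['pixels'][160:300,230:390],None,fx=3.5,fy=3.5,interpolation=cv2.INTER_CUBIC)[:460]
b=cv2.resize(s['pixels'][150:290,170:340],None,fx=2.4,fy=2.4)
im=np.zeros((490,800,3),np.uint8);im[:460,:400]=a[:,:400];im[:336,400:800]=b[:,:400]
cv2.imwrite('pics/m1.png',im[:,:,::-1])
```

```text
t 7.8 pos [ 0.4573 -0.1723  0.0193] head 84.4 tilt 0.12 shift [-0.1 21.2  1.2] spin -0.0 w 0.0189 f [ 0.2 -0.5 -3. ] gf 59.3
```

View pics/m1.png

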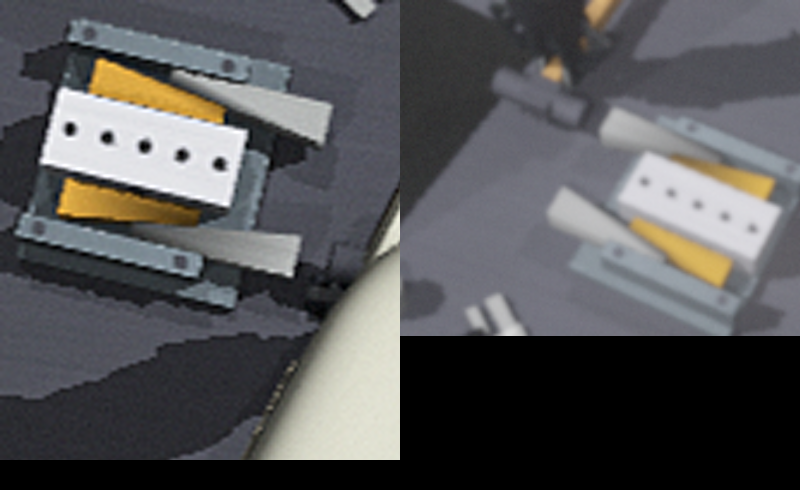

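The scene crop shows the hammer head in line with the near wedge's struck face, and both wedges still standing out. Advancing in small steps.

jog_arm([
  {"x": 0, "y": 8, "z": 1, "spin": 0, "fingers": 1},
  {"x": 0, "y": 15, "z": 1, "spin": 0, "fingers": 1},
  {"x": 0, "y": 20, "z": 1, "spin": 0, "fingers": 1},
  {"x": 0, "y": 24, "z": 1, "spin": 0, "fingers": 1},
  {"x": 0, "y": 27, "z": 1, "spin": 0, "fingers": 1},
  {"x": 0, "y": 30, "z": 1, "spin": 0, "fingers": 1},
])

```text
clock: 8.6
eef_pos: [0.4593, -0.142, 0.0174]
tool_rot: [0.049, 0.999, -0.0, 0.0]
ft_force: [-0.3, -2.3, -3.4]
grip_width: 0.019
grasp_force: 59.4
```

jog_arm([
  {"x": 0, "y": 2, "z": 0, "spin": 0, "fingers": 1},
  {"x": 0, "y": 4, "z": 0, "spin": 0, "fingers": 1},
  {"x": 0, "y": 6, "z": 0, "spin": 0, "fingers": 1},
  {"x": 0, "y": 8, "z": 0, "spin": 0, "fingers": 1},
])

```text
clock: 9.1
eef_pos: [0.4595, -0.1351, 0.0175]
tool_rot: [0.05, 0.999, -0.002, -0.0]
ft_force: [-2.1, -8.4, -0.1]
grip_width: 0.0189
grasp_force: 59.8
```

jog_arm([
  {"x": 0, "y": 2, "z": 0, "spin": 0, "fingers": 1},
  {"x": 0, "y": 4, "z": 0, "spin": 0, "fingers": 1},
  {"x": 0, "y": 6, "z": 0, "spin": 0, "fingers": 1},
])

```text
clock: 9.48
eef_pos: [0.4596, -0.1305, 0.0175]
tool_rot: [0.05, 0.999, -0.003, -0.001]
ft_force: [-3.0, -9.9, 0.1]
grip_width: 0.0191
grasp_force: 59.9
```

jog_arm([
  {"x": 0, "y": 2, "z": 0, "spin": 0, "fingers": 1},
  {"x": 0, "y": 4, "z": 0, "spin": 0, "fingers": 1},
  {"x": 0, "y": 6, "z": 0, "spin": 0, "fingers": 1},
])

```text
clock: 9.85
eef_pos: [0.4602, -0.1246, 0.0176]
tool_rot: [0.05, 0.999, -0.003, -0.001]
ft_force: [-3.4, -9.7, -0.3]
grip_width: 0.0191
grasp_force: 59.9
```

jog_arm([
  {"x": 0, "y": 2, "z": 0, "spin": 0, "fingers": 1},
  {"x": 0, "y": 4, "z": 0, "spin": 0, "fingers": 1},
])

```text
clock: 10.1
eef_pos: [0.4606, -0.1207, 0.0176]
tool_rot: [0.05, 0.999, -0.003, -0.001]
ft_force: [-2.9, -10.4, 0.5]
grip_width: 0.0186
grasp_force: 59.9
```

jog_arm([
  {"x": 0, "y": 2, "z": 0, "spin": 0, "fingers": 1},
  {"x": 0, "y": 3, "z": 0, "spin": 0, "fingers": 1},
])

```text
clock: 10.35
eef_pos: [0.4609, -0.1177, 0.0176]
tool_rot: [0.05, 0.999, -0.003, -0.001]
ft_force: [-3.8, -10.3, -0.5]
grip_width: 0.0188
grasp_force: 59.9
```

Run:
```python
from h import *
shift(*fx(-86,-142),.018,84.4)
```

```text
t 10.3 pos [ 0.4609 -0.1177  0.0176] head 84.2 tilt 0.36 shift [-1.9  2.4 -0.5] spin -0.2 w 0.0188 f [ -3.8 -10.3  -0.5] gf 59.9
```

jog_arm([
  {"x": 0, "y": 1.5, "z": 0, "spin": 0, "fingers": 1},
  {"x": 0, "y": 3, "z": 0, "spin": 0, "fingers": 1},
])

```text
clock: 10.6
eef_pos: [0.4612, -0.1148, 0.0175]
tool_rot: [0.05, 0.999, -0.003, -0.001]
ft_force: [-3.5, -11.1, 0.7]
grip_width: 0.0189
grasp_force: 60.0
```

jog_arm([
  {"x": 0, "y": 1.5, "z": 0, "spin": 0, "fingers": 1},
  {"x": 0, "y": 3, "z": 0, "spin": 0, "fingers": 1},
])

```text
clock: 10.85
eef_pos: [0.4611, -0.1142, 0.0178]
tool_rot: [0.051, 0.999, -0.006, -0.001]
ft_force: [-6.2, -20.0, 1.9]
grip_width: 0.0189
grasp_force: 60.3
```

jog_arm([
  {"x": 0, "y": 1.2, "z": 0, "spin": 0, "fingers": 1},
  {"x": 0, "y": 1.2, "z": 0, "spin": 0, "fingers": 1},
  {"x": 0, "y": 1.2, "z": 0, "spin": 0, "fingers": 1},
])

```text
clock: 11.22
eef_pos: [0.461, -0.1141, 0.0179]
tool_rot: [0.052, 0.999, -0.007, -0.001]
ft_force: [-6.7, -20.9, 1.6]
grip_width: 0.019
grasp_force: 60.3
```

jog_arm([
  {"x": 0, "y": -4, "z": 0, "spin": 0, "fingers": 1},
  {"x": 0, "y": -15, "z": 0, "spin": 0, "fingers": 1},
  {"x": 0, "y": -35, "z": 0, "spin": 0, "fingers": 1},
  {"x": 0, "y": -55, "z": 0, "spin": 0, "fingers": 1},
  {"x": 0, "y": -55, "z": -30, "spin": 0, "fingers": 1},
  {"x": 0, "y": -55, "z": -70, "spin": 0, "fingers": 1},
  {"x": 0, "y": -55, "z": -100, "spin": 0, "fingers": 1},
  {"x": 0, "y": -55, "z": -100, "spin": 0, "fingers": 1},
])

```text
clock: 12.22
eef_pos: [0.4592, -0.1628, 0.1194]
tool_rot: [0.049, 0.999, -0.0, 0.003]
ft_force: [-0.1, 0.0, -3.1]
grip_width: 0.0188
grasp_force: 60.0
```

Run:
```python
from h import *
shift(*fx(16,-200),.12,84.4)
```

```text
t 12.2 pos [ 0.4592 -0.1628  0.1194] head 84.4 tilt 0.33 shift [-1.012e+02 -1.050e+01 -1.000e-01] spin 0.0 w 0.0188 f [-0.1  0.  -3.1] gf 60.0
```

jog_arm([
  {"x": -30, "y": -10, "z": 0, "spin": 0, "fingers": 1},
  {"x": -65, "y": -11, "z": 0, "spin": 0, "fingers": 1},
  {"x": -95, "y": -11, "z": 0, "spin": 0, "fingers": 1},
  {"x": -101, "y": -11, "z": 0, "spin": 0, "fingers": 1},
  {"x": -101, "y": -11, "z": 40, "spin": 0, "fingers": 1},
  {"x": -101, "y": -11, "z": 80, "spin": 0, "fingers": 1},
  {"x": -101, "y": -11, "z": 101, "spin": 0, "fingers": 1},
  {"x": -101, "y": -11, "z": 101, "spin": 0, "fingers": 1},
])

```text
clock: 13.22
eef_pos: [0.5527, -0.182, 0.0128]
tool_rot: [0.049, 0.999, 0.001, -0.004]
ft_force: [-0.1, 0.6, -3.7]
grip_width: 0.0194
grasp_force: 59.7
```

Run:
```python
from h import *
shift(*fx(16,-178),.018,84.4)
t=cam('top');s=cam('scene')
np.savez('pics/t2.npz',**t);np.savez('pics/s2.npz',**s)
a=cv2.resize(t['pixels'][160:300,230:390],None,fx=3.5,fy=3.5,interpolation=cv2.INTER_CUBIC)[:460]
b=cv2.resize(s['pixels'][150:290,170:340],None,fx=2.4,fy=2.4)
im=np.zeros((490,800,3),np.uint8);im[:460,:400]=a[:,:400];im[:336,400:800]=b[:,:400]
cv2.imwrite('pics/m2.png',im[:,:,::-1])
```

```text
t 13.2 pos [ 0.5527 -0.182   0.0128] head 84.4 tilt 0.49 shift [-6.2 21.5 -5.2] spin -0.0 w 0.0194 f [-0.1  0.6 -3.7] gf 59.7
```

View pics/m2.png

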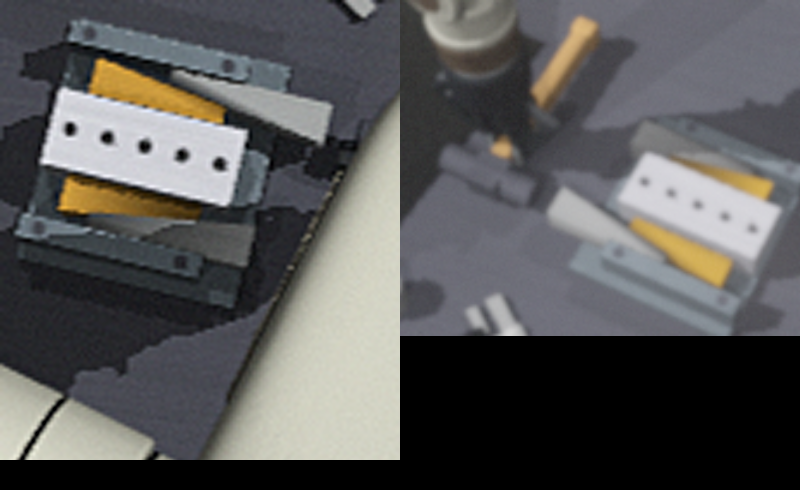

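Near wedge is driven in: its struck end is now at the bed edge in the top crop (250,245). The hammer head stands before the far wedge. Settle first, then drive.

jog_arm([
  {"x": 0, "y": 0, "z": 0, "spin": 0, "fingers": 1},
  {"x": 0, "y": 0, "z": 0, "spin": 0, "fingers": 1},
  {"x": 0, "y": 0, "z": 0, "spin": 0, "fingers": 1},
])

```text
clock: 13.7
eef_pos: [0.557, -0.1835, 0.0171]
tool_rot: [0.049, 0.999, -0.0, 0.001]
ft_force: [0.2, -0.1, -3.2]
grip_width: 0.0189
grasp_force: 59.7
```

Run:
```python
from h import *
shift(*fx(16,-178),.018,84.4)
```

```text
t 13.7 pos [ 0.557  -0.1835  0.0171] head 84.4 tilt 0.08 shift [-1.8 22.5 -0.9] spin -0.0 w 0.0189 f [ 0.2 -0.1 -3.2] gf 59.7
```

jog_arm([
  {"x": -2, "y": 8, "z": -1, "spin": 0, "fingers": 1},
  {"x": -2, "y": 15, "z": -1, "spin": 0, "fingers": 1},
  {"x": -2, "y": 20, "z": -1, "spin": 0, "fingers": 1},
  {"x": -2, "y": 24, "z": -1, "spin": 0, "fingers": 1},
  {"x": -2, "y": 27, "z": -1, "spin": 0, "fingers": 1},
  {"x": -2, "y": 30, "z": -1, "spin": 0, "fingers": 1},
  {"x": -2, "y": 32, "z": -1, "spin": 0, "fingers": 1},
])

```text
clock: 14.58
eef_pos: [0.5616, -0.1518, 0.0173]
tool_rot: [0.049, 0.999, -0.0, -0.0]
ft_force: [-0.4, -1.9, -3.9]
grip_width: 0.0186
grasp_force: 59.8
```

jog_arm([
  {"x": 0, "y": 2, "z": 0, "spin": 0, "fingers": 1},
  {"x": 0, "y": 4, "z": 0, "spin": 0, "fingers": 1},
  {"x": 0, "y": 6, "z": 0, "spin": 0, "fingers": 1},
  {"x": 0, "y": 8, "z": 0, "spin": 0, "fingers": 1},
])

```text
clock: 15.08
eef_pos: [0.5625, -0.1449, 0.0174]
tool_rot: [0.05, 0.999, -0.002, 0.0]
ft_force: [-1.5, -8.4, -4.5]
grip_width: 0.0193
grasp_force: 59.8
```

jog_arm([
  {"x": 0, "y": 2, "z": 0, "spin": 0, "fingers": 1},
  {"x": 0, "y": 4, "z": 0, "spin": 0, "fingers": 1},
  {"x": 0, "y": 6, "z": 0, "spin": 0, "fingers": 1},
])

```text
clock: 15.45
eef_pos: [0.5627, -0.141, 0.0176]
tool_rot: [0.051, 0.999, -0.003, -0.0]
ft_force: [-1.4, -10.3, -3.9]
grip_width: 0.0185
grasp_force: 59.8
```

jog_arm([
  {"x": 0, "y": 2, "z": 0, "spin": 0, "fingers": 1},
  {"x": 0, "y": 4, "z": 0, "spin": 0, "fingers": 1},
])

```text
clock: 15.7
eef_pos: [0.5631, -0.1371, 0.0175]
tool_rot: [0.051, 0.999, -0.003, -0.0]
ft_force: [-0.8, -10.4, -3.8]
grip_width: 0.0191
grasp_force: 59.8
```

jog_arm([
  {"x": 0, "y": 1.5, "z": 0, "spin": 0, "fingers": 1},
  {"x": 0, "y": 3, "z": 0, "spin": 0, "fingers": 1},
])

```text
clock: 15.95
eef_pos: [0.5634, -0.1342, 0.0176]
tool_rot: [0.051, 0.999, -0.003, -0.0]
ft_force: [-1.9, -10.0, -3.4]
grip_width: 0.0189
grasp_force: 59.8
```

Run:
```python
from h import *
shift(*fx(16,-142),.018,84.4)
```

```text
t 15.9 pos [ 0.5634 -0.1342  0.0176] head 84.2 tilt 0.37 shift [-0.2  8.8 -0.5] spin -0.2 w 0.0189 f [ -1.9 -10.   -3.4] gf 59.8
```

Face is at about −101; roughly 10 mm to go.

jog_arm([
  {"x": 0, "y": 2, "z": 0, "spin": 0, "fingers": 1},
  {"x": 0, "y": 4, "z": 0, "spin": 0, "fingers": 1},
])

```text
clock: 16.2
eef_pos: [0.5638, -0.1303, 0.0175]
tool_rot: [0.051, 0.999, -0.003, -0.0]
ft_force: [-0.2, -11.2, -3.7]
grip_width: 0.019
grasp_force: 59.8
```

jog_arm([
  {"x": 0, "y": 1.5, "z": 0, "spin": 0, "fingers": 1},
  {"x": 0, "y": 3, "z": 0, "spin": 0, "fingers": 1},
])

```text
clock: 16.45
eef_pos: [0.5641, -0.1273, 0.0176]
tool_rot: [0.051, 0.999, -0.003, -0.0]
ft_force: [-0.9, -10.9, -4.4]
grip_width: 0.019
grasp_force: 59.8
```

jog_arm([
  {"x": 0, "y": 1.5, "z": 0, "spin": 0, "fingers": 1},
  {"x": 0, "y": 2.5, "z": 0, "spin": 0, "fingers": 1},
])

```text
clock: 16.7
eef_pos: [0.5643, -0.1249, 0.0176]
tool_rot: [0.051, 0.999, -0.003, -0.0]
ft_force: [-1.9, -13.8, -3.7]
grip_width: 0.0194
grasp_force: 59.9
```

jog_arm([
  {"x": 0, "y": 1, "z": 0, "spin": 0, "fingers": 1},
  {"x": 0, "y": 2, "z": 0, "spin": 0, "fingers": 1},
])

```text
clock: 16.95
eef_pos: [0.5642, -0.1248, 0.0177]
tool_rot: [0.051, 0.999, -0.005, -0.0]
ft_force: [-2.6, -16.6, -2.6]
grip_width: 0.0184
grasp_force: 60.1
```

jog_arm([
  {"x": 0, "y": 1.5, "z": 0, "spin": 0, "fingers": 1},
  {"x": 0, "y": 2, "z": 0, "spin": 0, "fingers": 1},
  {"x": 0, "y": 2, "z": 0, "spin": 0, "fingers": 1},
])

```text
clock: 17.32
eef_pos: [0.5641, -0.1246, 0.0178]
tool_rot: [0.052, 0.999, -0.007, -0.0]
ft_force: [-3.8, -19.8, -2.7]
grip_width: 0.0188
grasp_force: 60.2
```

jog_arm([
  {"x": 0, "y": -4, "z": 0, "spin": 0, "fingers": 1},
  {"x": 0, "y": -15, "z": 0, "spin": 0, "fingers": 1},
  {"x": 0, "y": -35, "z": 0, "spin": 0, "fingers": 1},
  {"x": 0, "y": -55, "z": 0, "spin": 0, "fingers": 1},
  {"x": 0, "y": -60, "z": -30, "spin": 0, "fingers": 1},
  {"x": 0, "y": -60, "z": -60, "spin": 0, "fingers": 1},
  {"x": 0, "y": -60, "z": -60, "spin": 0, "fingers": 1},
  {"x": 0, "y": -60, "z": -60, "spin": 0, "fingers": 1},
])

```text
clock: 18.32
eef_pos: [0.5584, -0.1772, 0.0763]
tool_rot: [0.049, 0.999, 0.0, -0.001]
ft_force: [-0.4, 0.5, -3.7]
grip_width: 0.0191
grasp_force: 60.3
```

Run:
```python
from h import *
shift(.562,-.343,.08,90.5)
t=cam('top');s=cam('scene')
np.savez('pics/t3.npz',**t);np.savez('pics/s3.npz',**s)
a=cv2.resize(t['pixels'][160:300,230:390],None,fx=3.5,fy=3.5,interpolation=cv2.INTER_CUBIC)[:460]
b=cv2.resize(s['pixels'][150:290,170:340],None,fx=2.4,fy=2.4)
im=np.zeros((490,800,3),np.uint8);im[:460,:400]=a[:,:400];im[:336,400:800]=b[:,:400]
cv2.imwrite('pics/m3.png',im[:,:,::-1])
```

```text
t 18.3 pos [ 0.5584 -0.1772  0.0763] head 84.4 tilt 0.08 shift [ -19.9 -164.6   -3.8] spin -6.1 w 0.0191 f [-0.4  0.5 -3.7] gf 60.3
```

View pics/m3.png

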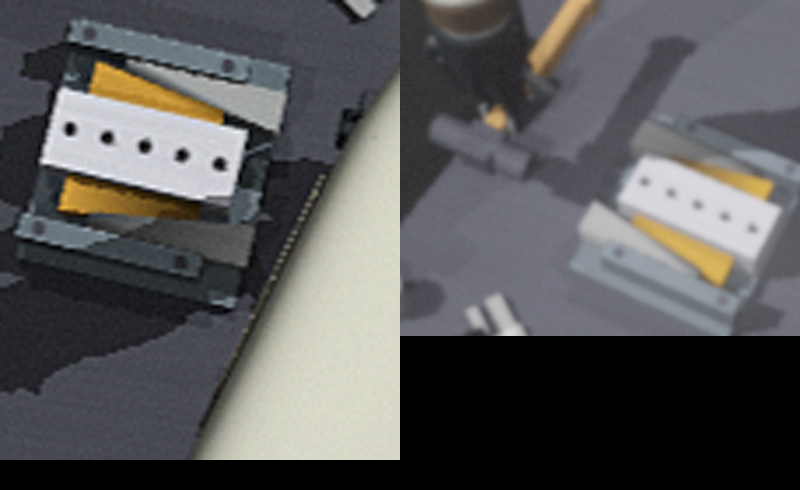

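Both wedges are in equally far and both stopped hard. Next, work out where on the mat to lay the hammer.

Run:
```python
from h import *
c=dict(np.load('pics/top0.npz'));p=c['pixels']
g=p.max(2); m=np.zeros(g.shape,np.uint8); m[165:305,345:470]=(g[165:305,345:470]<42)
m=cv2.morphologyEx(m,cv2.MORPH_OPEN,np.ones((5,5)));n,l,s,_=cv2.connectedComponentsWithStats(m);i=1+np.argmax(s[1:,4])
cn=cv2.findContours((l==i).astype(np.uint8),0,2)[0][0]
q=cv2.boxPoints(cv2.minAreaRect(cn));print(q.tolist())
P=np.array([ray(c,u,v,.003)[:2] for u,v in q]);print(P.round(4).tolist(),[np.linalg.norm(P[k]-P[k-1]).round(3) for k in range(4)],P.mean(0))
q=[(389,171),(458,193),(434,297),(355,275)]
P=np.array([ray(c,u,v,.003)[:2] for u,v in q]);print(P.round(4).tolist(),P.mean(0))
```

```text
[[351.5565490722656, 274.7137451171875], [381.7450256347656, 170.4262237548828], [433.1239318847656, 185.299072265625], [402.9354553222656, 289.58660888671875]]
[[0.4098, -0.2115], [0.6965, -0.2629], [0.6738, -0.4022], [0.39, -0.3448]] [np.float64(0.135), np.float64(0.291), np.float64(0.141), np.float64(0.29)] [ 0.54251051 -0.30535796]
[[0.6975, -0.2823], [0.6615, -0.4691], [0.382, -0.4243], [0.4103, -0.2203]] [ 0.53782825 -0.34900291]
```

Run:
```python
from h import *
shift(.590,-.354,.08,84.4)
```

```text
t 18.4 pos [ 0.5578 -0.1767  0.0755] head 84.4 tilt 0.19 shift [ -49.3 -173.3   -4.8] spin -0.0 w 0.0192 f [-0.2 -1.4 -2.9] gf 60.3
```

jog_arm([
  {"x": -10, "y": -35, "z": -5, "spin": 0, "fingers": 1},
  {"x": -20, "y": -75, "z": -5, "spin": 0, "fingers": 1},
  {"x": -30, "y": -115, "z": -5, "spin": 0, "fingers": 1},
  {"x": -40, "y": -150, "z": -5, "spin": 0, "fingers": 1},
  {"x": -49, "y": -173, "z": -5, "spin": 0, "fingers": 1},
  {"x": -49, "y": -173, "z": -5, "spin": 0, "fingers": 1},
  {"x": -49, "y": -173, "z": -5, "spin": 0, "fingers": 1},
  {"x": -49, "y": -173, "z": -5, "spin": 0, "fingers": 1},
])

```text
clock: 19.42
eef_pos: [0.5906, -0.3527, 0.0816]
tool_rot: [0.048, 0.999, 0.0, -0.001]
ft_force: [0.1, 0.5, -2.8]
grip_width: 0.0192
grasp_force: 60.2
```

jog_arm([
  {"x": 0, "y": 0, "z": 25, "spin": 0, "fingers": 1},
  {"x": 0, "y": 0, "z": 45, "spin": 0, "fingers": 1},
  {"x": 0, "y": 0, "z": 60, "spin": 0, "fingers": 1},
  {"x": 0, "y": 0, "z": 65, "spin": 0, "fingers": 1},
  {"x": 0, "y": 0, "z": 65, "spin": 0, "fingers": 1},
  {"x": 0, "y": 0, "z": 65, "spin": 0, "fingers": 1},
])

```text
clock: 20.18
eef_pos: [0.5917, -0.3544, 0.0184]
tool_rot: [0.049, 0.999, -0.0, 0.001]
ft_force: [-0.3, -0.5, -3.1]
grip_width: 0.0189
grasp_force: 60.3
```

jog_arm([
  {"x": 0, "y": 0, "z": 6, "spin": 0, "fingers": 1},
  {"x": 0, "y": 0, "z": 10, "spin": 0, "fingers": 1},
  {"x": 0, "y": 0, "z": 12, "spin": 0, "fingers": 1},
  {"x": 0, "y": 0, "z": 12.5, "spin": 0, "fingers": 1},
  {"x": 0, "y": 0, "z": 12.5, "spin": 0, "fingers": 1},
])

```text
clock: 20.8
eef_pos: [0.5907, -0.3539, 0.0057]
tool_rot: [0.049, 0.999, 0.0, -0.0]
ft_force: [-4.7, 2.1, 5.1]
grip_width: 0.0193
grasp_force: 61.4
```

jog_arm([
  {"x": 0, "y": 0, "z": 0, "spin": 0, "fingers": 0.3},
  {"x": 0, "y": 0, "z": 0, "spin": 0, "fingers": -1},
  {"x": 0, "y": 0, "z": 0, "spin": 0, "fingers": -1},
  {"x": 0, "y": 0, "z": 0, "spin": 0, "fingers": -1},
  {"x": 0, "y": 0, "z": -20, "spin": 0, "fingers": -1},
  {"x": 0, "y": 0, "z": -60, "spin": 0, "fingers": -1},
  {"x": 0, "y": 0, "z": -110, "spin": 0, "fingers": -1},
  {"x": 0, "y": 0, "z": -160, "spin": 0, "fingers": -1},
])

```text
clock: 21.8
eef_pos: [0.5908, -0.3539, 0.1661]
tool_rot: [0.049, 0.999, 0.0, -0.0]
ft_force: [0.9, 0.1, -0.4]
grip_width: 0.0856
grasp_force: 0.0
```

Run:
```python
from h import *
shift(*fx(0,0),.2,84.4)
shift(.510,.289,.2,60)
```

```text
t 21.8 pos [ 0.5908 -0.3539  0.1661] head 84.4 tilt 0.02 shift [ 64.6 366.9 -33.9] spin -0.0 w 0.0856 f [ 0.9  0.1 -0.4] gf 0.0
t 21.8 pos [ 0.5908 -0.3539  0.1661] head 84.4 tilt 0.02 shift [143.4 631.9 -33.8] spin 24.4 w 0.0856 f [ 0.9  0.1 -0.4] gf 0.0
```

jog_arm([
  {"x": 8, "y": 45, "z": -34, "spin": 0, "fingers": -1},
  {"x": 18, "y": 100, "z": -34, "spin": 0, "fingers": -1},
  {"x": 28, "y": 155, "z": -34, "spin": 0, "fingers": -1},
  {"x": 38, "y": 210, "z": -34, "spin": 0, "fingers": -1},
  {"x": 48, "y": 265, "z": -34, "spin": 0, "fingers": -1},
  {"x": 58, "y": 320, "z": -34, "spin": 0, "fingers": -1},
  {"x": 65, "y": 367, "z": -34, "spin": 0, "fingers": -1},
  {"x": 65, "y": 367, "z": -34, "spin": 0, "fingers": -1},
])

```text
clock: 22.8
eef_pos: [0.562, 0.0209, 0.199]
tool_rot: [0.046, 0.999, 0.0, 0.0]
ft_force: [-0.1, 0.6, 0.6]
grip_width: 0.0854
grasp_force: 0.0
```

jog_arm([
  {"x": 0, "y": 0, "z": 0, "spin": 0, "fingers": -1},
  {"x": 0, "y": 0, "z": 0, "spin": 0, "fingers": -1},
  {"x": 0, "y": 0, "z": 0, "spin": 0, "fingers": -1},
])

```text
clock: 23.18
eef_pos: [0.5623, 0.0164, 0.1987]
tool_rot: [0.05, 0.999, -0.0, -0.0]
ft_force: [-0.7, 0.3, -0.4]
grip_width: 0.0856
grasp_force: 0.0
```

Run:
```python
from h import *
shift(.510,.289,.2,82.4)
c=cam('wrist','w3.png');np.savez('pics/w3.npz',**c)
t=cam('top');np.savez('pics/t4.npz',**t)
im=np.hstack([cv2.resize(c['pixels'],(533,400)),cv2.resize(t['pixels'][150:310,350:456],(265,400))])
cv2.imwrite('pics/m4.png',im[:,:,::-1])
print(proj(c,[[*fx(0,b),.05] for b in(-56,-28,0,28,56)]).round(1).tolist())
```

```text
t 23.2 pos [0.5623 0.0164 0.1987] head 84.3 tilt 0.01 shift [ 79.3 266.   -1.3] spin 1.9 w 0.0856 f [-0.7  0.3 -0.4] gf 0.0
[[221.3, 198.7], [252.3, 198.7], [283.2, 198.6], [314.1, 198.6], [345.1, 198.5]]
```

View pics/m4.png

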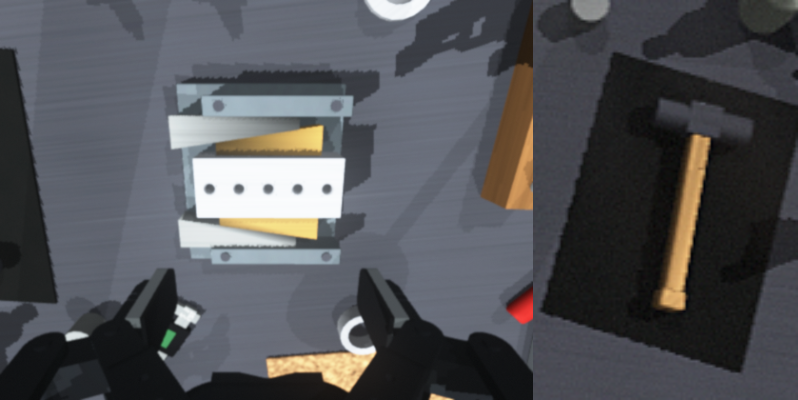

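The wrist view shows the five holes in a row at v≈189 (resized), both wedges in, and the hammer wholly on its mat. The near wedge seems to stand out a little more, so I'll measure the struck faces and holes.

Run:
```python
from meas import *
c=dict(np.load('pics/w3.npz'));p=c['pixels'];g=p.max(2)
for b in(-56,-28,0,28,56):
    u0,v0=proj(c,[*fx(0,b),.05])[0]
    x,y=int(u0)-9,int(v0)-9; w=np.clip(200-g[y:y+18,x:x+18].astype(float),0,None);w[w<50]=0
    yy,xx=np.mgrid[y:y+18,x:x+18];u,v=(xx*w).sum()/w.sum(),(yy*w).sum()/w.sum();print(b,round(u,1),round(v,1),ray(c,u,v,.05).round(4))
def loc(P):
    d=P[:2]-FX;cc,s=np.cos(YAW),np.sin(YAW);return (np.array([cc*d[0]+s*d[1],-s*d[0]+cc*d[1]])*1000).round(1)
# struck-face top edges (z=.04) : scan rows for wedge's left edge
for v in (125,135,145,235,243,250):
    row=g[v,150:230].astype(int); d=np.diff(row); k=np.argmax(d[:70])
    print(v,150+k, row[max(0,k-2):k+4], loc(ray(c,150+k+.5,v,.04)))
print('block left', [loc(ray(c,u,198,.05)) for u in (203,204,205)])
cv2.imwrite('pics/w3c.png',cv2.resize(p[80:290,165:375],None,fx=2.8,fy=2.8,interpolation=cv2.INTER_CUBIC)[:,:,::-1])
```

```text
-56 220.0 197.6 [ 0.5559 -0.0393  0.05  ]
-28 250.8 197.5 [ 0.5586 -0.0116  0.05  ]
0 281.6 197.6 [0.5614 0.0161 0.05  ]
28 312.4 197.6 [0.5642 0.0439 0.05  ]
56 343.1 197.8 [0.5671 0.0715 0.05  ]
125 176 [121 121 144 194 225 229] [-64. -93.]
135 177 [128 134 161 205 227 230] [-55.5 -93. ]
145 178 [128 131 157 203 227 230] [-46.8 -93. ]
235 186 [130 130 144 184 224 231] [ 39.4 -93.9]
243 187 [120 123 144 191 227 231] [ 47.9 -93.7]
250 188 [121 125 155 203 229 232] [ 55.4 -93.4]
block left [array([ -0.7, -72.6]), array([ -0.7, -71.7]), array([ -0.7, -70.7])]
```

View pics/w3c.png

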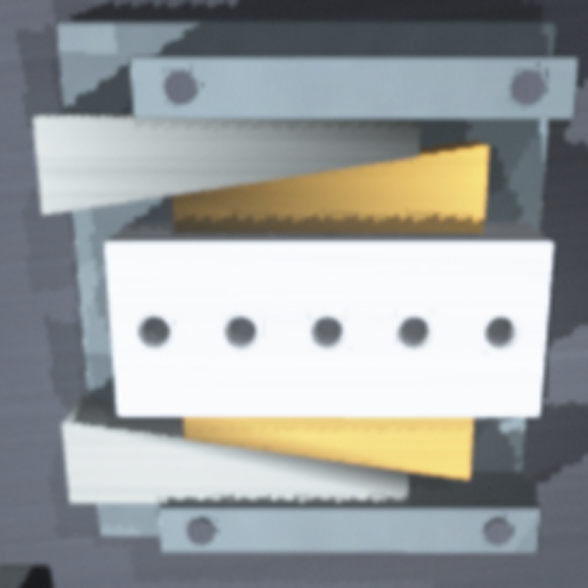

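The crop shows both wedges seated, brass pads beside the block, and struck faces both at about −93 mm (inside the −97 limit). On to the rack.

jog_arm([
  {"x": 12, "y": 40, "z": -1, "spin": 0, "fingers": -1},
  {"x": 25, "y": 85, "z": -1, "spin": 0, "fingers": -1},
  {"x": 40, "y": 135, "z": -1, "spin": 0, "fingers": -1},
  {"x": 55, "y": 185, "z": -1, "spin": 1, "fingers": -1},
  {"x": 70, "y": 235, "z": -1, "spin": 2, "fingers": -1},
  {"x": 79, "y": 266, "z": -1, "spin": 2, "fingers": -1},
  {"x": 79, "y": 266, "z": -1, "spin": 2, "fingers": -1},
  {"x": 79, "y": 266, "z": -1, "spin": 2, "fingers": -1},
])

```text
clock: 24.28
eef_pos: [0.5098, 0.2894, 0.1996]
tool_rot: [0.067, 0.998, -0.0, -0.0]
ft_force: [-1.0, -0.2, -0.0]
grip_width: 0.0852
grasp_force: 0.0
```

Run:
```python
from meas import *
shift(.511,.2897,.1,82.4)
c=cam('wrist','w5.png');np.savez('pics/w5.npz',**c)
p=c['pixels'];H,S,V=cv2.split(cv2.cvtColor(p,cv2.COLOR_RGB2HSV))
for q in((.590,.279),(.511,.290),(.472,.2953),(.432,.300)): print(proj(c,[*q,.068]).round(1))
m=((S<60)&(V>140)).astype(np.uint8)
for b in blobs(c,m,(200,60,370,330),60,900): print(b[0].round(1),b[1],b[2],ray(c,*b[0],.068).round(4))
```

```text
t 24.3 pos [0.5098 0.2894 0.1996] head 82.4 tilt 0.04 shift [-1.2  0.5 99.6] spin -0.0 w 0.0852 f [-1.  -0.2 -0. ] gf 0.0
[[282.3 286.8]]
[[283.  205.3]]
[[283.2 159.4]]
[[282.5 107.8]]
[281.9 103.8] 316 [273  94  19  21] [0.429 0.3   0.068]
[282.  155.6] 266 [273 147  19  18] [0.4688 0.2947 0.068 ]
[281.6 202.3] 235 [273 194  18  17] [0.5082 0.2892 0.068 ]
[281.2 284.6] 181 [273 278  17  14] [0.5875 0.2783 0.068 ]
```

View pics/w5.png

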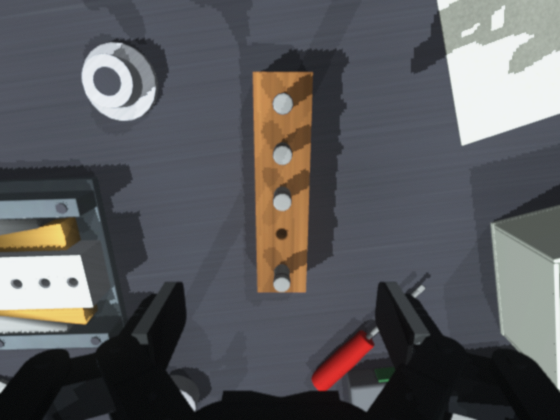

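The wrist view shows four pins on the rack at (282,104), (282,156), (282,202) and (281,285), with an empty slot at (282,234). Their 40 mm spacing checks out. Picking the third.

jog_arm([
  {"x": 0.5, "y": 0, "z": 40, "spin": 0, "fingers": -1},
  {"x": 0.5, "y": 0, "z": 85, "spin": 0, "fingers": -1},
  {"x": 0.5, "y": 0, "z": 120, "spin": 0, "fingers": -1},
  {"x": 0.5, "y": 0, "z": 145, "spin": 0, "fingers": -1},
  {"x": 0.5, "y": 0, "z": 155, "spin": 0, "fingers": -1},
  {"x": 0.5, "y": 0, "z": 155, "spin": 0, "fingers": -1},
  {"x": 0.5, "y": 0, "z": 155, "spin": 0, "fingers": -1},
])

```text
clock: 25.2
eef_pos: [0.5103, 0.2903, 0.0462]
tool_rot: [0.067, 0.998, 0.001, 0.001]
ft_force: [0.4, 0.4, -0.4]
grip_width: 0.0853
grasp_force: 0.0
```

jog_arm([
  {"x": 0, "y": 0, "z": 0, "spin": 0, "fingers": 1},
  {"x": 0, "y": 0, "z": 0, "spin": 0, "fingers": 1},
  {"x": 0, "y": 0, "z": 0, "spin": 0, "fingers": 1},
  {"x": 0, "y": 0, "z": 0, "spin": 0, "fingers": 1},
  {"x": 0, "y": 0, "z": 0, "spin": 0, "fingers": 1},
  {"x": 0, "y": 0, "z": 0, "spin": 0, "fingers": 1},
])

```text
clock: 25.95
eef_pos: [0.5093, 0.2902, 0.0451]
tool_rot: [0.066, 0.998, 0.0, 0.0]
ft_force: [-0.5, -0.4, 3.4]
grip_width: 0.014
grasp_force: 58.5
```

jog_arm([
  {"x": 0, "y": 0, "z": -15, "spin": 0, "fingers": 1},
  {"x": 0, "y": 0, "z": -45, "spin": 0, "fingers": 1},
  {"x": 0, "y": 0, "z": -75, "spin": 0, "fingers": 1},
  {"x": 0, "y": 0, "z": -75, "spin": 10, "fingers": 1},
  {"x": 0, "y": 0, "z": -75, "spin": 20, "fingers": 1},
  {"x": 0, "y": 0, "z": -75, "spin": 30, "fingers": 1},
  {"x": 0, "y": 0, "z": -75, "spin": 40, "fingers": 1},
  {"x": 0, "y": 0, "z": -75, "spin": 50, "fingers": 1},
])

```text
clock: 26.95
eef_pos: [0.5092, 0.29, 0.1205]
tool_rot: [0.484, 0.875, 0.0, 0.0]
ft_force: [0.7, -1.0, 0.4]
grip_width: 0.0135
grasp_force: 59.0
```

```bash
sed -i 's/FX=np.array(.*); YAW=-.098/FX=np.array([.562,.0170]); YAW=-.0995/' h.py
python3 - <<'E'
from h import *
shift(*fx(0,56),.12,-5.7)
E
```

```text
t 26.9 pos [0.5092 0.29   0.1205] head 32.1 tilt 0.01 shift [-215.2  -65.8    0.6] spin 37.8 w 0.0135 f [ 0.7 -1.   0.4] gf 59.0
```

jog_arm([
  {"x": -30, "y": -9, "z": 0, "spin": 7, "fingers": 1},
  {"x": -70, "y": -21, "z": 0, "spin": 14, "fingers": 1},
  {"x": -115, "y": -35, "z": 0, "spin": 22, "fingers": 1},
  {"x": -160, "y": -49, "z": 0, "spin": 30, "fingers": 1},
  {"x": -195, "y": -60, "z": 0, "spin": 37.8, "fingers": 1},
  {"x": -215, "y": -66, "z": 0, "spin": 37.8, "fingers": 1},
  {"x": -215, "y": -66, "z": 0, "spin": 37.8, "fingers": 1},
  {"x": -215, "y": -66, "z": 0, "spin": 37.8, "fingers": 1},
])

```text
clock: 27.95
eef_pos: [0.5683, 0.0742, 0.1199]
tool_rot: [0.739, 0.674, 0.0, -0.0]
ft_force: [-0.1, 0.6, -0.7]
grip_width: 0.0137
grasp_force: 58.9
```

jog_arm([
  {"x": 0, "y": 0, "z": 0, "spin": 0, "fingers": 1},
  {"x": 0, "y": 0, "z": 0, "spin": 0, "fingers": 1},
])

```text
clock: 28.2
eef_pos: [0.5683, 0.0742, 0.1198]
tool_rot: [0.739, 0.674, -0.0, -0.0]
ft_force: [-0.9, -0.1, -0.6]
grip_width: 0.0138
grasp_force: 58.9
```

Run:
```python
from h import *
shift(*fx(0,56),.10,-5.7)
c=cam('wrist','w6.png');np.savez('pics/w6.npz',**c)
print(proj(c,[[*fx(0,b),.05] for b in(-56,-28,0,28,56)]).round(1).tolist())
p=readout.get_obs()['eef_pos'];print(proj(c,[p+[0,0,-.037],p+[0,0,-.005],p+[0,0,.023]]).round(1).tolist())
```

```text
t 28.2 pos [0.5683 0.0742 0.1198] head -5.3 tilt 0.01 shift [-1.6 -0.6 19.8] spin 0.4 w 0.0138 f [-0.9 -0.1 -0.6] gf 58.9
[[278.3, 362.7], [278.4, 333.2], [278.6, 301.6], [278.8, 267.6], [279.1, 230.9]]
[[280.0, 249.1], [279.9, 276.0], [279.9, 309.0]]
```

View pics/w6.png

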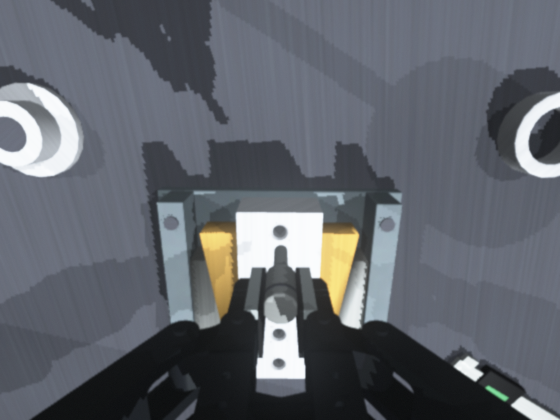

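The wrist view shows the pin upright in the fingers, foot at about (281,248) as projected. Hole4 is at (280,232), about 1 px from prediction. Inserting.

jog_arm([
  {"x": -2, "y": -0.2, "z": 5, "spin": 0.4, "fingers": 1},
  {"x": -2, "y": -0.2, "z": 15, "spin": 0.4, "fingers": 1},
  {"x": -2, "y": -0.2, "z": 25, "spin": 0.4, "fingers": 1},
  {"x": -2, "y": -0.2, "z": 30, "spin": 0.4, "fingers": 1},
  {"x": -2, "y": -0.2, "z": 35, "spin": 0.4, "fingers": 1},
  {"x": -2, "y": -0.2, "z": 39, "spin": 0.4, "fingers": 1},
  {"x": -2, "y": -0.2, "z": 42, "spin": 0.4, "fingers": 1},
])

```text
clock: 29.12
eef_pos: [0.5678, 0.0716, 0.0776]
tool_rot: [0.742, 0.67, -0.0, -0.001]
ft_force: [-2.5, 1.5, 1.0]
grip_width: 0.0138
grasp_force: 59.1
```

jog_arm([
  {"x": 0, "y": 0, "z": 5, "spin": 0, "fingers": 1},
  {"x": 0, "y": 0, "z": 11, "spin": 0, "fingers": 1},
  {"x": 0, "y": 0, "z": 17, "spin": 0, "fingers": 1},
  {"x": 0, "y": 0, "z": 20, "spin": 0, "fingers": 1},
  {"x": 0, "y": 0, "z": 22, "spin": 0, "fingers": 1},
  {"x": 0, "y": 0, "z": 23.5, "spin": 0, "fingers": 1},
  {"x": 0, "y": 0, "z": 23.5, "spin": 0, "fingers": 1},
])

```text
clock: 30.0
eef_pos: [0.5678, 0.0716, 0.0551]
tool_rot: [0.742, 0.67, 0.0, -0.0]
ft_force: [-5.2, 3.5, 6.3]
grip_width: 0.0137
grasp_force: 59.7
```

jog_arm([
  {"x": 0, "y": 0, "z": 0, "spin": 0, "fingers": 0.2},
  {"x": 0, "y": 0, "z": 0, "spin": 0, "fingers": 0.2},
  {"x": 0, "y": 0, "z": 0, "spin": 0, "fingers": 0.2},
  {"x": 0, "y": 0, "z": -20, "spin": 0, "fingers": 0.2},
  {"x": 0, "y": 0, "z": -50, "spin": 0, "fingers": 0.2},
  {"x": 0, "y": 0, "z": -70, "spin": 0, "fingers": -1},
  {"x": 0, "y": 0, "z": -70, "spin": -10, "fingers": -1},
  {"x": 0, "y": 0, "z": -70, "spin": -20, "fingers": -1},
])

```text
clock: 31.0
eef_pos: [0.5687, 0.0709, 0.1248]
tool_rot: [0.612, 0.791, 0.0, 0.001]
ft_force: [0.1, -0.0, 0.4]
grip_width: 0.0848
grasp_force: 0.0
```

Run:
```python
from h import *
shift(.4695,.2955,.12,82.4)
```

```text
t 31.0 pos [0.5687 0.0709 0.1248] head 14.5 tilt 0.09 shift [242.3 -39.9   4.5] spin -67.9 w 0.0848 f [ 0.1 -0.   0.4] gf 0.0
```

jog_arm([
  {"x": 35, "y": -6, "z": 4, "spin": -10, "fingers": -1},
  {"x": 75, "y": -12, "z": 4, "spin": -20, "fingers": -1},
  {"x": 115, "y": -19, "z": 4, "spin": -30, "fingers": -1},
  {"x": 155, "y": -25, "z": 4, "spin": -40, "fingers": -1},
  {"x": 195, "y": -32, "z": 4, "spin": -50, "fingers": -1},
  {"x": 230, "y": -38, "z": 4, "spin": -60, "fingers": -1},
  {"x": 242, "y": -40, "z": 4, "spin": -68, "fingers": -1},
  {"x": 242, "y": -40, "z": 4, "spin": -68, "fingers": -1},
])

```text
clock: 32.0
eef_pos: [0.4699, 0.2968, 0.1202]
tool_rot: [0.068, 0.998, -0.0, 0.0]
ft_force: [1.0, 0.4, 0.1]
grip_width: 0.0853
grasp_force: 0.0
```

jog_arm([
  {"x": 0, "y": 0, "z": 0, "spin": 0, "fingers": -1},
  {"x": 0, "y": 0, "z": 0, "spin": 0, "fingers": -1},
])

```text
clock: 32.25
eef_pos: [0.4706, 0.2952, 0.1203]
tool_rot: [0.069, 0.998, -0.0, 0.0]
ft_force: [-1.0, 0.2, -0.5]
grip_width: 0.0849
grasp_force: 0.0
```

Run:
```python
from meas import *
shift(.4695,.2955,.045,82.4)
c=cam('wrist');p=c['pixels'];H,S,V=cv2.split(cv2.cvtColor(p,cv2.COLOR_RGB2HSV))
m=((S<60)&(V>140)).astype(np.uint8)
for b in blobs(c,m,(230,0,340,330),60,2500): print(b[0].round(1),b[1],ray(c,*b[0],.068).round(4))
c=cam('top');p=c['pixels'];g=p.max(2);np.savez('pics/t5.npz',**c)
```

```text
t 32.2 pos [0.4706 0.2952 0.1203] head 82.0 tilt 0.02 shift [ 1.1  0.2 75.3] spin -0.4 w 0.0849 f [-1.   0.2 -0.5] gf 0.0
[278.3 174.8] 370 [0.4285 0.2985 0.068 ]
[281.5 237.5] 412 [0.4685 0.2948 0.068 ]
```

jog_arm([
  {"x": 1, "y": 0, "z": 25, "spin": 0, "fingers": -1},
  {"x": 1, "y": 0, "z": 50, "spin": 0, "fingers": -1},
  {"x": 1, "y": 0, "z": 70, "spin": 0, "fingers": -1},
  {"x": 1, "y": 0, "z": 75, "spin": 0, "fingers": -1},
  {"x": 1, "y": 0, "z": 75, "spin": 0, "fingers": -1},
  {"x": 1, "y": 0, "z": 75, "spin": 0, "fingers": -1},
])

```text
clock: 33.1
eef_pos: [0.4699, 0.2965, 0.0463]
tool_rot: [0.068, 0.998, 0.001, 0.001]
ft_force: [0.0, 0.2, -0.1]
grip_width: 0.0853
grasp_force: 0.0
```

jog_arm([
  {"x": 0, "y": 0, "z": 0, "spin": 0, "fingers": 1},
  {"x": 0, "y": 0, "z": 0, "spin": 0, "fingers": 1},
  {"x": 0, "y": 0, "z": 0, "spin": 0, "fingers": 1},
  {"x": 0, "y": 0, "z": 0, "spin": 0, "fingers": 1},
  {"x": 0, "y": 0, "z": 0, "spin": 0, "fingers": 1},
  {"x": 0, "y": 0, "z": 0, "spin": 0, "fingers": 1},
])

```text
clock: 33.85
eef_pos: [0.4693, 0.2963, 0.0456]
tool_rot: [0.068, 0.998, 0.0, 0.0]
ft_force: [-1.6, -0.1, 2.0]
grip_width: 0.0136
grasp_force: 58.5
```

jog_arm([
  {"x": 0, "y": 0, "z": -15, "spin": 0, "fingers": 1},
  {"x": 0, "y": 0, "z": -45, "spin": 0, "fingers": 1},
  {"x": 0, "y": 0, "z": -75, "spin": 0, "fingers": 1},
  {"x": 0, "y": 0, "z": -75, "spin": 10, "fingers": 1},
  {"x": 0, "y": 0, "z": -75, "spin": 20, "fingers": 1},
  {"x": 0, "y": 0, "z": -75, "spin": 30, "fingers": 1},
  {"x": 0, "y": 0, "z": -75, "spin": 40, "fingers": 1},
  {"x": 0, "y": 0, "z": -75, "spin": 50, "fingers": 1},
])

```text
clock: 34.85
eef_pos: [0.4692, 0.2961, 0.1211]
tool_rot: [0.486, 0.874, 0.0, 0.0]
ft_force: [0.4, -0.0, 0.1]
grip_width: 0.0134
grasp_force: 58.7
```

Run:
```python
from h import *
shift(*(fx(0,28)+[0,-.0005]),.12,-5.7)
```

```text
t 34.9 pos [0.4692 0.2961 0.1211] head 31.8 tilt 0.02 shift [-264.3  -51.6    1.1] spin 37.5 w 0.0134 f [ 0.4 -0.   0.1] gf 58.7
```

jog_arm([
  {"x": -30, "y": -6, "z": -10, "spin": 7, "fingers": 1},
  {"x": -75, "y": -15, "z": -12, "spin": 14, "fingers": 1},
  {"x": -120, "y": -23, "z": -12, "spin": 22, "fingers": 1},
  {"x": -165, "y": -32, "z": -12, "spin": 30, "fingers": 1},
  {"x": -210, "y": -41, "z": -12, "spin": 37.5, "fingers": 1},
  {"x": -250, "y": -49, "z": -12, "spin": 37.5, "fingers": 1},
  {"x": -264, "y": -52, "z": -10, "spin": 37.5, "fingers": 1},
  {"x": -264, "y": -52, "z": -5, "spin": 37.5, "fingers": 1},
])

```text
clock: 35.85
eef_pos: [0.566, 0.0446, 0.1256]
tool_rot: [0.74, 0.673, 0.0, -0.0]
ft_force: [-0.7, 0.4, -0.6]
grip_width: 0.0136
grasp_force: 58.8
```

jog_arm([
  {"x": 0, "y": 0, "z": 0, "spin": 0, "fingers": 1},
  {"x": 0, "y": 0, "z": 0, "spin": 0, "fingers": 1},
  {"x": 0, "y": 0, "z": 0, "spin": 0, "fingers": 1},
])

```text
clock: 36.22
eef_pos: [0.5655, 0.0461, 0.1255]
tool_rot: [0.739, 0.674, 0.0, -0.0]
ft_force: [0.9, 0.2, 0.0]
grip_width: 0.0142
grasp_force: 58.8
```

Run:
```python
from h import *
shift(*(fx(0,28)+[0,-.0005]),.078,-5.7)
```

```text
t 36.2 pos [0.5655 0.0461 0.1255] head -5.2 tilt 0.01 shift [-1.8 -0.6 47.5] spin 0.5 w 0.0142 f [0.9 0.2 0. ] gf 58.8
```

jog_arm([
  {"x": -1.6, "y": -0.8, "z": 8, "spin": 0.5, "fingers": 1},
  {"x": -1.6, "y": -0.8, "z": 20, "spin": 0.5, "fingers": 1},
  {"x": -1.6, "y": -0.8, "z": 30, "spin": 0.5, "fingers": 1},
  {"x": -1.6, "y": -0.8, "z": 35, "spin": 0.5, "fingers": 1},
  {"x": -1.6, "y": -0.8, "z": 40, "spin": 0.5, "fingers": 1},
  {"x": -1.6, "y": -0.8, "z": 44, "spin": 0.5, "fingers": 1},
  {"x": -1.6, "y": -0.8, "z": 47.5, "spin": 0.5, "fingers": 1},
])

```text
clock: 37.1
eef_pos: [0.5648, 0.0439, 0.0778]
tool_rot: [0.742, 0.67, 0.0, -0.0]
ft_force: [-0.6, 1.5, 1.9]
grip_width: 0.0137
grasp_force: 59.0
```

jog_arm([
  {"x": 0, "y": 0, "z": 5, "spin": 0, "fingers": 1},
  {"x": 0, "y": 0, "z": 11, "spin": 0, "fingers": 1},
  {"x": 0, "y": 0, "z": 17, "spin": 0, "fingers": 1},
  {"x": 0, "y": 0, "z": 20, "spin": 0, "fingers": 1},
  {"x": 0, "y": 0, "z": 22, "spin": 0, "fingers": 1},
  {"x": 0, "y": 0, "z": 23.5, "spin": 0, "fingers": 1},
  {"x": 0, "y": 0, "z": 23.5, "spin": 0, "fingers": 1},
])

```text
clock: 37.98
eef_pos: [0.5648, 0.044, 0.0555]
tool_rot: [0.742, 0.67, 0.001, -0.0]
ft_force: [-3.9, 4.6, 8.7]
grip_width: 0.0139
grasp_force: 59.8
```

Seated (8.7 N up). Release and go for the next pin.

jog_arm([
  {"x": 0, "y": 0, "z": 0, "spin": 0, "fingers": 0.2},
  {"x": 0, "y": 0, "z": 0, "spin": 0, "fingers": 0.2},
  {"x": 0, "y": 0, "z": 0, "spin": 0, "fingers": 0.2},
  {"x": 0, "y": 0, "z": -20, "spin": 0, "fingers": 0.2},
  {"x": 0, "y": 0, "z": -50, "spin": 0, "fingers": 0.2},
  {"x": 0, "y": 0, "z": -70, "spin": 0, "fingers": -1},
  {"x": 0, "y": 0, "z": -70, "spin": -10, "fingers": -1},
  {"x": 0, "y": 0, "z": -70, "spin": -20, "fingers": -1},
])

```text
clock: 38.98
eef_pos: [0.565, 0.0431, 0.1246]
tool_rot: [0.612, 0.791, -0.0, 0.001]
ft_force: [-0.2, 0.3, -0.1]
grip_width: 0.0849
grasp_force: 0.0
```

Run:
```python
from h import *
shift(.4295,.3005,.12,82.4)
```

```text
t 39.0 pos [0.565  0.0431 0.1246] head 14.5 tilt 0.06 shift [283.1 -66.8   4.3] spin -67.9 w 0.0849 f [-0.2  0.3 -0.1] gf 0.0
```

jog_arm([
  {"x": 40, "y": -9, "z": 4, "spin": -10, "fingers": -1},
  {"x": 85, "y": -20, "z": 4, "spin": -20, "fingers": -1},
  {"x": 130, "y": -31, "z": 4, "spin": -30, "fingers": -1},
  {"x": 175, "y": -41, "z": 4, "spin": -40, "fingers": -1},
  {"x": 220, "y": -52, "z": 4, "spin": -50, "fingers": -1},
  {"x": 265, "y": -63, "z": 4, "spin": -60, "fingers": -1},
  {"x": 283, "y": -67, "z": 4, "spin": -68, "fingers": -1},
  {"x": 283, "y": -67, "z": 4, "spin": -68, "fingers": -1},
])

```text
clock: 39.98
eef_pos: [0.43, 0.3023, 0.1201]
tool_rot: [0.068, 0.998, -0.0, 0.0]
ft_force: [0.4, -0.2, 0.4]
grip_width: 0.0852
grasp_force: 0.0
```

jog_arm([
  {"x": 0, "y": 0, "z": 0, "spin": 0, "fingers": -1},
  {"x": 0, "y": 0, "z": 0, "spin": 0, "fingers": -1},
  {"x": 0, "y": 0, "z": 0, "spin": 0, "fingers": -1},
])

```text
clock: 40.35
eef_pos: [0.431, 0.3006, 0.1203]
tool_rot: [0.069, 0.998, -0.0, 0.0]
ft_force: [-0.3, -0.0, 0.0]
grip_width: 0.0854
grasp_force: 0.0
```

Run:
```python
from meas import *
shift(.4293,.3002,.045,82.4)
c=cam('wrist');p=c['pixels'];H,S,V=cv2.split(cv2.cvtColor(p,cv2.COLOR_RGB2HSV))
m=((S<60)&(V>140)).astype(np.uint8)
for b in blobs(c,m,(230,0,340,330),60,2500): print(b[0].round(1),b[1],ray(c,*b[0],.068).round(4))
```

```text
t 40.4 pos [0.431  0.3006 0.1203] head 82.1 tilt 0.01 shift [ 1.6 -0.6 75.3] spin -0.3 w 0.0854 f [-0.3 -0.   0. ] gf 0.0
[281.4 237.5] 401 [0.4289 0.3002 0.068 ]
```

jog_arm([
  {"x": 1.6, "y": -0.6, "z": 25, "spin": 0, "fingers": -1},
  {"x": 1.6, "y": -0.6, "z": 50, "spin": 0, "fingers": -1},
  {"x": 1.6, "y": -0.6, "z": 70, "spin": 0, "fingers": -1},
  {"x": 1.6, "y": -0.6, "z": 75, "spin": 0, "fingers": -1},
  {"x": 1.6, "y": -0.6, "z": 75, "spin": 0, "fingers": -1},
  {"x": 1.6, "y": -0.6, "z": 75, "spin": 0, "fingers": -1},
])

```text
clock: 41.15
eef_pos: [0.4296, 0.3015, 0.0463]
tool_rot: [0.068, 0.998, 0.001, 0.001]
ft_force: [0.3, 0.2, 1.0]
grip_width: 0.0853
grasp_force: 0.0
```

jog_arm([
  {"x": 0, "y": 0, "z": 0, "spin": 0, "fingers": 1},
  {"x": 0, "y": 0, "z": 0, "spin": 0, "fingers": 1},
  {"x": 0, "y": 0, "z": 0, "spin": 0, "fingers": 1},
  {"x": 0, "y": 0, "z": 0, "spin": 0, "fingers": 1},
  {"x": 0, "y": 0, "z": 0, "spin": 0, "fingers": 1},
  {"x": 0, "y": 0, "z": 0, "spin": 0, "fingers": 1},
])

```text
clock: 41.9
eef_pos: [0.4289, 0.3012, 0.0456]
tool_rot: [0.068, 0.998, 0.0, 0.0]
ft_force: [-0.7, -0.5, 3.4]
grip_width: 0.0137
grasp_force: 58.5
```

jog_arm([
  {"x": 0, "y": 0, "z": -15, "spin": 0, "fingers": 1},
  {"x": 0, "y": 0, "z": -45, "spin": 0, "fingers": 1},
  {"x": 0, "y": 0, "z": -80, "spin": 0, "fingers": 1},
  {"x": 0, "y": 0, "z": -85, "spin": 10, "fingers": 1},
  {"x": 0, "y": 0, "z": -85, "spin": 20, "fingers": 1},
  {"x": 0, "y": 0, "z": -85, "spin": 30, "fingers": 1},
  {"x": 0, "y": 0, "z": -85, "spin": 40, "fingers": 1},
  {"x": 0, "y": 0, "z": -85, "spin": 50, "fingers": 1},
])

```text
clock: 42.9
eef_pos: [0.4288, 0.301, 0.1311]
tool_rot: [0.486, 0.874, 0.0, 0.0]
ft_force: [-0.1, -0.4, -0.5]
grip_width: 0.0143
grasp_force: 58.9
```

Run:
```python
from h import *
shift(*fx(0,0),.13,-5.7)
```

```text
t 42.9 pos [0.4288 0.301  0.1311] head 31.9 tilt 0.02 shift [-311.6  -36.7    1.1] spin 37.6 w 0.0143 f [-0.1 -0.4 -0.5] gf 58.9
```

jog_arm([
  {"x": -35, "y": -4, "z": 0, "spin": 7, "fingers": 1},
  {"x": -85, "y": -10, "z": 0, "spin": 14, "fingers": 1},
  {"x": -135, "y": -16, "z": 0, "spin": 22, "fingers": 1},
  {"x": -185, "y": -22, "z": 0, "spin": 30, "fingers": 1},
  {"x": -235, "y": -28, "z": 0, "spin": 37.6, "fingers": 1},
  {"x": -285, "y": -34, "z": 0, "spin": 37.6, "fingers": 1},
  {"x": -311, "y": -37, "z": 0, "spin": 37.6, "fingers": 1},
  {"x": -311, "y": -37, "z": 5, "spin": 37.6, "fingers": 1},
])

```text
clock: 43.9
eef_pos: [0.5642, 0.0163, 0.1261]
tool_rot: [0.741, 0.672, 0.001, 0.001]
ft_force: [-0.2, 0.4, 0.0]
grip_width: 0.0136
grasp_force: 58.9
```

jog_arm([
  {"x": 0, "y": 0, "z": 0, "spin": 0, "fingers": 1},
  {"x": 0, "y": 0, "z": 0, "spin": 0, "fingers": 1},
  {"x": 0, "y": 0, "z": 0, "spin": 0, "fingers": 1},
])

```text
clock: 44.28
eef_pos: [0.5629, 0.0192, 0.1256]
tool_rot: [0.739, 0.674, 0.0, 0.0]
ft_force: [-0.1, 0.6, -0.5]
grip_width: 0.0139
grasp_force: 58.9
```

Run:
```python
from h import *
shift(*fx(0,0),.078,-5.7)
```

```text
t 44.3 pos [0.5629 0.0192 0.1256] head -5.3 tilt 0.01 shift [-2.3 -0.7 47.5] spin 0.4 w 0.0139 f [-0.1  0.6 -0.5] gf 58.9
```

jog_arm([
  {"x": -2, "y": -1.1, "z": 8, "spin": 0.4, "fingers": 1},
  {"x": -2, "y": -1.1, "z": 20, "spin": 0.4, "fingers": 1},
  {"x": -2, "y": -1.1, "z": 30, "spin": 0.4, "fingers": 1},
  {"x": -2, "y": -1.1, "z": 35, "spin": 0.4, "fingers": 1},
  {"x": -2, "y": -1.1, "z": 40, "spin": 0.4, "fingers": 1},
  {"x": -2, "y": -1.1, "z": 44, "spin": 0.4, "fingers": 1},
  {"x": -2, "y": -1.1, "z": 47.5, "spin": 0.4, "fingers": 1},
])

```text
clock: 45.15
eef_pos: [0.5619, 0.0167, 0.0777]
tool_rot: [0.742, 0.67, 0.0, -0.0]
ft_force: [-1.5, 1.6, 0.6]
grip_width: 0.0139
grasp_force: 59.1
```

jog_arm([
  {"x": 0, "y": 0, "z": 5, "spin": 0, "fingers": 1},
  {"x": 0, "y": 0, "z": 11, "spin": 0, "fingers": 1},
  {"x": 0, "y": 0, "z": 17, "spin": 0, "fingers": 1},
  {"x": 0, "y": 0, "z": 20, "spin": 0, "fingers": 1},
  {"x": 0, "y": 0, "z": 22, "spin": 0, "fingers": 1},
  {"x": 0, "y": 0, "z": 23.5, "spin": 0, "fingers": 1},
  {"x": 0, "y": 0, "z": 23.5, "spin": 0, "fingers": 1},
])

```text
clock: 46.02
eef_pos: [0.5619, 0.0168, 0.0555]
tool_rot: [0.742, 0.67, 0.001, -0.0]
ft_force: [-3.8, 2.9, 8.4]
grip_width: 0.0141
grasp_force: 59.9
```

Seated again. The last pin is at (0.588, 0.279).

jog_arm([
  {"x": 0, "y": 0, "z": 0, "spin": 0, "fingers": 0.2},
  {"x": 0, "y": 0, "z": 0, "spin": 0, "fingers": 0.2},
  {"x": 0, "y": 0, "z": 0, "spin": 0, "fingers": 0.2},
  {"x": 0, "y": 0, "z": -20, "spin": 0, "fingers": 0.2},
  {"x": 0, "y": 0, "z": -50, "spin": 0, "fingers": 0.2},
  {"x": 0, "y": 0, "z": -70, "spin": 0, "fingers": -1},
  {"x": 0, "y": 0, "z": -70, "spin": -10, "fingers": -1},
  {"x": 0, "y": 0, "z": -70, "spin": -20, "fingers": -1},
])

```text
clock: 47.02
eef_pos: [0.5621, 0.0159, 0.1246]
tool_rot: [0.612, 0.791, -0.0, 0.001]
ft_force: [0.2, -0.3, -0.2]
grip_width: 0.0848
grasp_force: 0.0
```

Run:
```python
from h import *
shift(.5880,.2790,.12,82.4)
```

```text
t 47.0 pos [0.5621 0.0159 0.1246] head 14.5 tilt 0.06 shift [248.3  90.9   4.5] spin -67.9 w 0.0848 f [ 0.2 -0.3 -0.2] gf 0.0
```

jog_arm([
  {"x": 37, "y": 13, "z": 4, "spin": -10, "fingers": -1},
  {"x": 75, "y": 27, "z": 4, "spin": -20, "fingers": -1},
  {"x": 115, "y": 42, "z": 4, "spin": -30, "fingers": -1},
  {"x": 155, "y": 57, "z": 4, "spin": -40, "fingers": -1},
  {"x": 195, "y": 71, "z": 4, "spin": -50, "fingers": -1},
  {"x": 230, "y": 84, "z": 4, "spin": -60, "fingers": -1},
  {"x": 248, "y": 91, "z": 4, "spin": -68, "fingers": -1},
  {"x": 248, "y": 91, "z": 4, "spin": -68, "fingers": -1},
])

```text
clock: 48.02
eef_pos: [0.5891, 0.2802, 0.1196]
tool_rot: [0.068, 0.998, -0.0, -0.0]
ft_force: [0.3, -0.3, -0.5]
grip_width: 0.0854
grasp_force: 0.0
```

jog_arm([
  {"x": 0, "y": 0, "z": 0, "spin": 0, "fingers": -1},
  {"x": 0, "y": 0, "z": 0, "spin": 0, "fingers": -1},
  {"x": 0, "y": 0, "z": 0, "spin": 0, "fingers": -1},
])

```text
clock: 48.4
eef_pos: [0.5895, 0.278, 0.1205]
tool_rot: [0.069, 0.998, -0.0, 0.0]
ft_force: [0.2, -0.3, -0.2]
grip_width: 0.0852
grasp_force: 0.0
```

Run:
```python
from meas import *
shift(.5880,.2788,.045,82.4)
c=cam('wrist');p=c['pixels'];H,S,V=cv2.split(cv2.cvtColor(p,cv2.COLOR_RGB2HSV))
m=((S<60)&(V>140)).astype(np.uint8)
for b in blobs(c,m,(230,0,340,330),60,2500): print(b[0].round(1),b[1],ray(c,*b[0],.068).round(4))
```

```text
t 48.4 pos [0.5895 0.278  0.1205] head 82.1 tilt 0.01 shift [ 1.6  0.6 75.5] spin -0.3 w 0.0852 f [ 0.2 -0.3 -0.2] gf 0.0
[282.5 236.1] 490 [0.5867 0.2784 0.068 ]
```

jog_arm([
  {"x": 2, "y": 0.4, "z": 25, "spin": 0, "fingers": -1},
  {"x": 2, "y": 0.4, "z": 50, "spin": 0, "fingers": -1},
  {"x": 2, "y": 0.4, "z": 70, "spin": 0, "fingers": -1},
  {"x": 2, "y": 0.4, "z": 75, "spin": 0, "fingers": -1},
  {"x": 2, "y": 0.4, "z": 75, "spin": 0, "fingers": -1},
  {"x": 2, "y": 0.4, "z": 75, "spin": 0, "fingers": -1},
])

```text
clock: 49.2
eef_pos: [0.5882, 0.28, 0.0466]
tool_rot: [0.068, 0.998, 0.001, 0.001]
ft_force: [0.6, -0.1, 0.3]
grip_width: 0.0855
grasp_force: 0.0
```

jog_arm([
  {"x": 0, "y": 0, "z": 0, "spin": 0, "fingers": 1},
  {"x": 0, "y": 0, "z": 0, "spin": 0, "fingers": 1},
  {"x": 0, "y": 0, "z": 0, "spin": 0, "fingers": 1},
  {"x": 0, "y": 0, "z": 0, "spin": 0, "fingers": 1},
  {"x": 0, "y": 0, "z": 0, "spin": 0, "fingers": 1},
  {"x": 0, "y": 0, "z": 0, "spin": 0, "fingers": 1},
])

```text
clock: 49.95
eef_pos: [0.5876, 0.2798, 0.0456]
tool_rot: [0.068, 0.998, 0.0, 0.0]
ft_force: [0.1, -0.4, 2.9]
grip_width: 0.0137
grasp_force: 58.5
```

jog_arm([
  {"x": 0, "y": 0, "z": -15, "spin": 0, "fingers": 1},
  {"x": 0, "y": 0, "z": -45, "spin": 0, "fingers": 1},
  {"x": 0, "y": 0, "z": -80, "spin": 0, "fingers": 1},
  {"x": 0, "y": 0, "z": -85, "spin": 10, "fingers": 1},
  {"x": 0, "y": 0, "z": -85, "spin": 20, "fingers": 1},
  {"x": 0, "y": 0, "z": -85, "spin": 30, "fingers": 1},
  {"x": 0, "y": 0, "z": -85, "spin": 40, "fingers": 1},
  {"x": 0, "y": 0, "z": -85, "spin": 50, "fingers": 1},
])

```text
clock: 50.95
eef_pos: [0.5874, 0.2797, 0.1312]
tool_rot: [0.486, 0.874, 0.0, 0.0]
ft_force: [0.2, -0.4, -0.0]
grip_width: 0.0138
grasp_force: 58.7
```

Run:
```python
from h import *
shift(*fx(0,-28),.13,-5.7)
```

```text
t 51.0 pos [0.5874 0.2797 0.1312] head 31.9 tilt 0.02 shift [-231.9 -177.3    1.1] spin 37.6 w 0.0138 f [ 0.2 -0.4 -0. ] gf 58.7
```

jog_arm([
  {"x": -25, "y": -19, "z": 0, "spin": 7, "fingers": 1},
  {"x": -65, "y": -50, "z": 0, "spin": 14, "fingers": 1},
  {"x": -105, "y": -80, "z": 0, "spin": 22, "fingers": 1},
  {"x": -145, "y": -111, "z": 0, "spin": 30, "fingers": 1},
  {"x": -185, "y": -142, "z": 0, "spin": 37.6, "fingers": 1},
  {"x": -220, "y": -168, "z": 0, "spin": 37.6, "fingers": 1},
  {"x": -232, "y": -177, "z": 0, "spin": 37.6, "fingers": 1},
  {"x": -232, "y": -177, "z": 5, "spin": 37.6, "fingers": 1},
])

```text
clock: 51.95
eef_pos: [0.5617, -0.0115, 0.1261]
tool_rot: [0.74, 0.672, 0.001, 0.0]
ft_force: [0.2, 1.0, -1.2]
grip_width: 0.0138
grasp_force: 58.8
```

jog_arm([
  {"x": 0, "y": 0, "z": 0, "spin": 0, "fingers": 1},
  {"x": 0, "y": 0, "z": 0, "spin": 0, "fingers": 1},
  {"x": 0, "y": 0, "z": 0, "spin": 0, "fingers": 1},
])

```text
clock: 52.32
eef_pos: [0.5613, -0.0099, 0.1252]
tool_rot: [0.739, 0.674, 0.0, -0.0]
ft_force: [-0.2, -0.5, -0.6]
grip_width: 0.0141
grasp_force: 58.8
```

Run:
```python
from h import *
shift(*fx(0,-28),.078,-5.7)
```

```text
t 52.3 pos [ 0.5613 -0.0099  0.1252] head -5.3 tilt 0.01 shift [-1.2 -1.9 47.2] spin 0.4 w 0.0141 f [-0.2 -0.5 -0.6] gf 58.8
```

jog_arm([
  {"x": -1, "y": -2.3, "z": 8, "spin": 0.4, "fingers": 1},
  {"x": -1, "y": -2.3, "z": 20, "spin": 0.4, "fingers": 1},
  {"x": -1, "y": -2.3, "z": 30, "spin": 0.4, "fingers": 1},
  {"x": -1, "y": -2.3, "z": 35, "spin": 0.4, "fingers": 1},
  {"x": -1, "y": -2.3, "z": 40, "spin": 0.4, "fingers": 1},
  {"x": -1, "y": -2.3, "z": 44, "spin": 0.4, "fingers": 1},
  {"x": -1, "y": -2.3, "z": 47.5, "spin": 0.4, "fingers": 1},
])

```text
clock: 53.2
eef_pos: [0.5589, -0.0113, 0.0778]
tool_rot: [0.742, 0.67, 0.0, -0.0]
ft_force: [-0.9, 1.4, 1.7]
grip_width: 0.0139
grasp_force: 59.1
```

jog_arm([
  {"x": 0, "y": 0, "z": 5, "spin": 0, "fingers": 1},
  {"x": 0, "y": 0, "z": 11, "spin": 0, "fingers": 1},
  {"x": 0, "y": 0, "z": 17, "spin": 0, "fingers": 1},
  {"x": 0, "y": 0, "z": 20, "spin": 0, "fingers": 1},
  {"x": 0, "y": 0, "z": 22, "spin": 0, "fingers": 1},
  {"x": 0, "y": 0, "z": 23.5, "spin": 0, "fingers": 1},
  {"x": 0, "y": 0, "z": 23.5, "spin": 0, "fingers": 1},
])

```text
clock: 54.08
eef_pos: [0.5589, -0.0112, 0.0555]
tool_rot: [0.742, 0.67, 0.001, -0.0]
ft_force: [-2.0, 5.8, 7.7]
grip_width: 0.0143
grasp_force: 59.9
```

Seated. Release, retreat, and check everything.

jog_arm([
  {"x": 0, "y": 0, "z": 0, "spin": 0, "fingers": 0.2},
  {"x": 0, "y": 0, "z": 0, "spin": 0, "fingers": 0.2},
  {"x": 0, "y": 0, "z": 0, "spin": 0, "fingers": 0.2},
  {"x": 0, "y": 0, "z": -20, "spin": 0, "fingers": 0.2},
  {"x": 0, "y": 0, "z": -50, "spin": 0, "fingers": 0.2},
  {"x": 0, "y": 0, "z": -90, "spin": 0, "fingers": -1},
  {"x": 0, "y": 0, "z": -120, "spin": 0, "fingers": -1},
  {"x": 0, "y": 0, "z": -130, "spin": 0, "fingers": -1},
])

```text
clock: 55.08
eef_pos: [0.5599, -0.0121, 0.1862]
tool_rot: [0.742, 0.67, 0.001, 0.001]
ft_force: [-0.1, -0.2, -0.2]
grip_width: 0.085
grasp_force: 0.0
```

jog_arm([
  {"x": 40, "y": -40, "z": 0, "spin": 0, "fingers": -1},
  {"x": 80, "y": -80, "z": 0, "spin": 0, "fingers": -1},
  {"x": 120, "y": -120, "z": 0, "spin": 0, "fingers": -1},
  {"x": 160, "y": -160, "z": 0, "spin": 0, "fingers": -1},
  {"x": 200, "y": -180, "z": 0, "spin": 0, "fingers": -1},
  {"x": 240, "y": -190, "z": 0, "spin": 0, "fingers": -1},
  {"x": 240, "y": -190, "z": 0, "spin": 0, "fingers": -1},
  {"x": 240, "y": -190, "z": 0, "spin": 0, "fingers": -1},
])

```text
clock: 56.08
eef_pos: [0.3935, 0.2457, 0.1833]
tool_rot: [0.742, 0.67, -0.001, 0.0]
ft_force: [-0.3, -0.2, 0.3]
grip_width: 0.0857
grasp_force: 0.0
```

Run:
```python
from h import *
t=cam('top');s=cam('scene')
a=cv2.resize(t['pixels'][150:310,230:470],(480,320),interpolation=cv2.INTER_CUBIC)
b=cv2.resize(s['pixels'][130:290,90:350],(520,320),interpolation=cv2.INTER_CUBIC)[:,200:]
cv2.imwrite('pics/m7.png',np.hstack([a,b])[:,:,::-1])
```

```text
(no output)
```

View pics/m7.png

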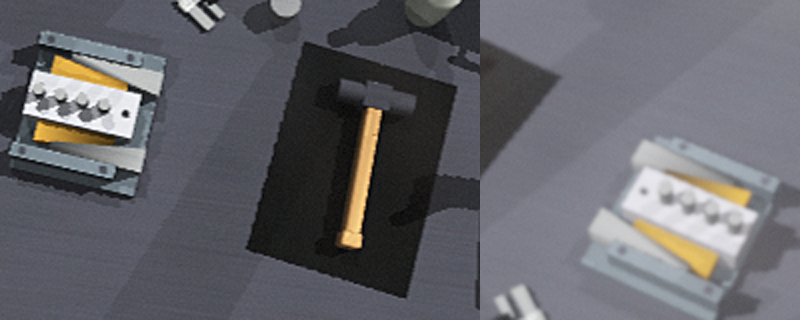

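The final views show four pins seated upright at equal height, both wedges in, and the hammer wholly on the mat. Handing in.

```bash
python3 -c "
from workcell import bot
print(bot.job_done())"
```

```text
the job is handed in; nothing more can be done
None
```

The job is handed in at about 56 s of the 210 s (no verdict was returned): both wedges were driven with the hammer until they stopped (struck faces measured at about 93 mm from the fixture origin), all four pins are seated in the block, and the hammer is back on its mat.

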